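Run the tried-on bangles through the sanitising box

TASK

Run the bangles that customers have tried on through the pink sanitising box: turn its turnbutton clear, open the lid fully, put every bangle lying on the crate top inside, shut the lid right down and turn the turnbutton squarely across it again. Then start the cycle by pressing the treadle pedal right down to its stop, holding it there for about two seconds and letting it come up again. Leave the box shut and secured with all the bangles inside, and do not disturb the vase, the travel cup or the phone stand.

Things in the scene. Friction and masses are not known exactly. Their poses are not given: they have to be found in the camera images.
- box: pink plastic box, fixed, 110 (x) x 210 (y) x 60 mm high without lid, walls and floor 5 mm. Origin: centre of its underside; front faces its own -x (the robot), lid hinged on its +x rim. Two bangles fit side by side along y and stack 3 high. A post 24 x 26 x 68 mm high at (-68, -78) mm in its x, y, against the front, carries the turnbutton. Place and yaw (up to 0.3 rad) vary
- lid (a joint): lid angle, rad: 0 shut, 1.9 at the stop, leaning back past upright. Axis along the box's y, at 55 mm in the box's x, 64 mm up. The lid is a pale pink panel 110 x 210 x 8 mm (top 68 mm up when shut), 0.2 kg; its stiff hinge (0.25 N m) stays at any angle, so it must be pushed fully down to shut. A turnbutton across it really blocks it
- lid_handle (a point): middle of the lid's white handle bar: round, 10 mm thick, 70 mm long, parallel to the box's y, held 38 mm in front of the lid's front edge by two end posts; 148 mm from the hinge axis, 64 mm above the crate top when shut. Pinched from above, it turns between the fingers as the lid swings
- lid_hinge (a point): middle of the lid's hinge axis
- turnbutton (a joint): angle of the black turnbutton about its upright pivot, rad: 0 clear of the lid (long end points to the box's -y, the right), 1.571 squarely across (long end points to the box's +x, 2 mm above the lid); grows counter-clockwise seen from above; stops at both ends. Friction 0.06 N m holds it where it is left. It starts across, at 1.3 to 1.57
- turnbutton_grip (a point): on the turnbutton's pivot axis, 94 mm up, in its upright grip fin: 12 mm thick, 32 mm long along the button, centred on the pivot, 78 to 104 mm up. Below it an 8 mm flat blade (underside 70 mm up, 12 mm wide) has a long end with a white mark, reaching 36 mm from the pivot. The pivot is 13 mm before the box's front face. The long end points along the point's -y
- pedal_base: black rubber base plate of the treadle pedal, fixed to the crate top, 150 (x) x 92 (y) x 12 mm. Origin: centre of its underside; the pedal hinges at its +x end. Its place and yaw vary
- pedal (a joint): angle of the pedal, rad: 0 up (at rest), 0.20 down at its stop. A spring returns it: about 3 N on the pad to start it, 7 N at the stop. The axis runs along the base's y at 62 mm in x and 22 mm above the crate top
- pedal_pad (a point): where to press: middle of the ribbed rubber area on top of the aluminium pedal plate (124 x 66 x 8 mm), 100 mm from the hinge towards the base's -x, 48 mm above the crate top at rest and about 28 mm at the stop
- bangle_wood: brown wooden ring bangle, 72 mm outside, 54 mm inside diameter (9 mm wall, to be pinched with one finger inside the ring), 18 mm high lying flat, 20 to 70 g. Origin: centre of its underside, z along the ring's axis. At the start it lies flat on the crate top to the robot's right (-y), or is absent
- bangle_red: red plastic ring bangle, 72 mm outside, 54 mm inside diameter (9 mm wall, to be pinched with one finger inside the ring), 18 mm high lying flat, 20 to 70 g. Origin: centre of its underside, z along the ring's axis. At the start it lies flat on the crate top to the robot's right (-y), or is absent
- bangle_blue: blue glazed ring bangle, 72 mm outside, 54 mm inside diameter (9 mm wall, to be pinched with one finger inside the ring), 18 mm high lying flat, 20 to 70 g. Origin: centre of its underside, z along the ring's axis. At the start it lies flat on the crate top to the robot's right (-y), or is absent
- bangle_brass: yellow brass ring bangle, 72 mm outside, 54 mm inside diameter (9 mm wall, to be pinched with one finger inside the ring), 18 mm high lying flat, 20 to 70 g. Origin: centre of its underside, z along the ring's axis. At the start it lies flat on the crate top to the robot's right (-y), or is absent
- vase: small empty green glass vase, 72 mm wide at the belly, 135 mm high. Origin: centre of its underside. Bystander: leave it standing where it is (loose).
- cup: aluminium travel cup with black screw-top lid, 74 mm diameter, 137 mm high. Origin: centre of its underside. Bystander: leave it standing where it is (loose).
- phone_stand: red hard silicone phone stand, foot 85 x 70 mm, leaning back 97 mm high. Origin: centre of its foot's underside. Bystander: leave it standing where it is (loose).
Mind the look-alikes: they are no part of the job. What is shaped like the bangle_wood but turquoise is not meant.

How it is judged:
By the outcome, as a careful person would: the job done as asked, in the order asked, and still so for the second after the job is handed in, with the robot touching nothing.
Of bangle_wood, bangle_red, bangle_blue, bangle_brass only 2 to 4 are there at a start; the rules pass over those that are not, and their reading is None.
At some moment in a run one of bangle_wood, bangle_red, bangle_blue, bangle_brass may be knocked a few centimetres aside while the robot is not near it.
Once in a run the grip may slacken for a moment while it holds something.
It also fails if it takes over 210 s, if anything falls off the work surface, if the arm or the gripper's body presses on something with over 40 N, if the wrist force passes 120 N, or if a joint passes its speed limit or range.

ROBOT

A 6-joint arm with a two-finger parallel gripper is mounted at the origin on the work surface. World frame = base frame: x ahead of the robot, y to its left, z up, the work surface at z = 0. Lengths are in m, angles in degrees, forces in N, time in s.
With the tool pointing down it reaches from about 0.375 to 0.975 m from the base axis. Payload 3.8 kg.
Tool frame: the origin (TCP) lies between the finger pads; the fingertips stand 19 mm ahead of it and the grasp point (between the pads) is the TCP (manip.tips_ahead is the distance from the TCP to the fingertips, in m); z points along the fingers, y is the line along which they close (so a half turn about z gives the same grasp; the last joint's range is limited). The gripper opens to 85 mm and grips with 20 to 120 N. Pads are 22 mm wide; open, the fingers measure 114 mm over their backs; the gripper's body (76 mm by 85 mm) begins 54 mm behind the grasp point. The pads swing forward as they close: fully open they stand 13 mm farther back than shut.
Start: joints at [-73.161, 15.12, 91.902, -0, 72.978, -2.114], TCP at [0.219, -0.638, 0.25] pointing down, gripper open.
Joint ranges: [-150.88, 150.88], [-54.13, 125.18], [17.81, 147.31], [-75.09, 255.09], [0, 152.58], [-146.25, 146.25]. Speed limits (degrees/s): [147.25, 147.25, 180, 180, 180, 180].

INTERFACE

Orientations are given as [roll, pitch, yaw] about the fixed x, y, z axes, in that order (R = Rz(yaw) Ry(pitch) Rx(roll)).
In Python, from station import state, imaging, ticket, manip gives the robot as it stands. The module is installed in compiled form; this text tells all that it offers.
- The arm moves only by the tool carry_out, never from a script. Its argument "moves" is a list of rows, each a list of 2 entries, a list of its own where there are three numbers: the shift along the tool's x, y, z in m, then the turn, a rotation vector about the tool's x, y, z in degrees. In form: [[[tx, ty, tz], [wx, wy, wz]], ...]. A call has 1 to 12 rows; each row shifts and turns the commanded pose from where the row before left it, along the tool's axes as they then stand; what a row does not reach is not made up. A row lasts 1/12 s, in which the tool goes at most 41.7 mm and 7.16 degrees, less where a joint would pass 70% of its speed; a pose out of reach is approached as far as the arm can. A call is refused whole if a number of a shift passes 0.0417 or a number of a turn 7.16, either way. A call with a gripper value outside its range is refused whole. "claw" is the opening, from 0 (shut) to 1 (fully open), set as the call begins (left out, the last holds). The fingers move at their own pace and stop on an object; "newtons" is the grip in N (left out, the last holds). Time passes only in rows, so rows that do not move let the fingers close. It gives the time, the measured TCP pose, the force, the opening and the grip force at its end, in the units of the state.
- state(): the state, without advancing time (a new reading comes with each control period).
- imaging.camera(name): name is "side" or "top"; returns a dict with "image" (420x560x3 uint8, red, green, blue), "K" (3x3 intrinsics, pixels), "position" and "orientation" of the camera in the world. Camera axes: x right, y up, looking along -z (the intrinsics and any distortion apply to the point x, -y, -z); pixel columns grow to the right and rows downward; lengths in m; the calibration is good to about 2 mm. A picture is of the moment at which its call begins. There is no depth.
- ticket.sign_off(): hands the job in; it is judged then, once.
The state is a dict: "clock": time; "qpos": joint angles; "dq": joint speeds; "effort": joint torques, N m; "position": TCP position; "eef_rot": TCP orientation; "contact_force": force on the tool from outside, world axes, zero at the start; "moment": the same for the moment, N m; "gripper_width": finger opening in m; "grasp_force": force on a finger pad.
Only numpy, scipy, OpenCV 4.12 (cv2) and the standard library are available. Lean on these libraries where they do the work, as an engineer would, in place of code of your own. Each camera call takes 0.05 s, during which the arm holds its last target. There are 200 camera calls.

## Working session

There is one attempt and no reset: what is moved stays moved. The work goes in short steps, Python scripts to look and compute and a tool call to move; the robot and the scene stay as the last step left them, time stands still between calls to the robot, and variables do not carry over. Pictures are saved under pics/ and viewed, at most 14 in all, crops included, and the job is handed in when it is done.

Besides the shell and the picture viewer there is one more tool, called after ">>>" as name(argument=value, ...) on one line, values as JSON. carry_out: Moves the arm, as the interface text tells. Its arguments: {"type":"object","properties":{"moves":{"type":"array"},"claw":{"type":"number"},"newtons":{"type":"number"}},"required":["moves"]}

```bash
mkdir -p pics; cat > h.py <<'E'
from station import state, imaging, ticket, manip
import numpy as np, cv2
from scipy.spatial.transform import Rotation as R
np.set_printoptions(precision=4,suppress=True)
E
python3 - <<'E'
from h import *
import pickle
print(state())
for n in("side","top"):
    c=imaging.camera(n); cv2.imwrite(f"pics/{n}0.png",cv2.resize(c["image"][:,:,::-1],(784,588)))
    pickle.dump(c,open(f"{n}0.pkl","wb"))
    print({k:v for k,v in c.items() if k!="image"})
E
```

```text
{'clock': 0.0, 'qpos': array([-73.1597,  15.1717,  91.9802,   0.0006,  72.976 ,  -2.1107]), 'dq': array([-0.021 , -0.0006, -0.0571, -0.0341, -0.0361,  0.0032]), 'effort': array([ -0.001 , -51.5116, -36.7315,  -0.0003,   0.0128,   0.    ]), 'position': array([ 0.2191, -0.6378,  0.2489]), 'eef_rot': array([-179.8721,   -0.0053,   18.9508]), 'contact_force': array([ 1.2204,  0.4492, -0.6396]), 'moment': array([ 0.0455,  0.0334, -0.1146]), 'grasp_force': 0.0, 'gripper_width': 0.08502095843204663}
{'K': array([[395.6335,   0.    , 280.9666],
       [  0.    , 395.6335, 210.7725],
       [  0.    ,   0.    ,   1.    ]]), 'position': array([0.4923, 0.6424, 0.7499]), 'orientation': array([  41.8117,   -0.1821, -175.2264])}
{'K': array([[415.9581,   0.    , 280.0916],
       [  0.    , 415.9581, 206.2029],
       [  0.    ,   0.    ,   1.    ]]), 'position': array([0.3414, 0.0442, 1.0653]), 'orientation': array([ 11.8375,  -0.0284, -88.3886])}
```

View pics/top0.png

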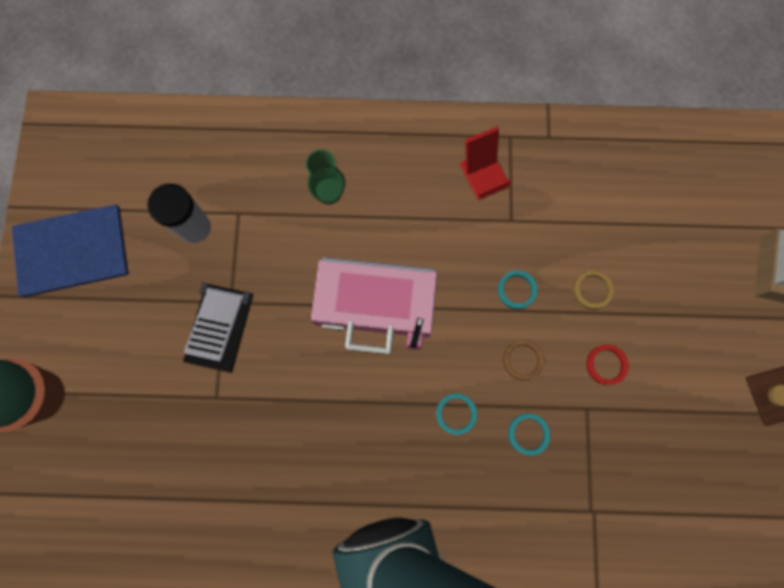

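View pics/side0.png

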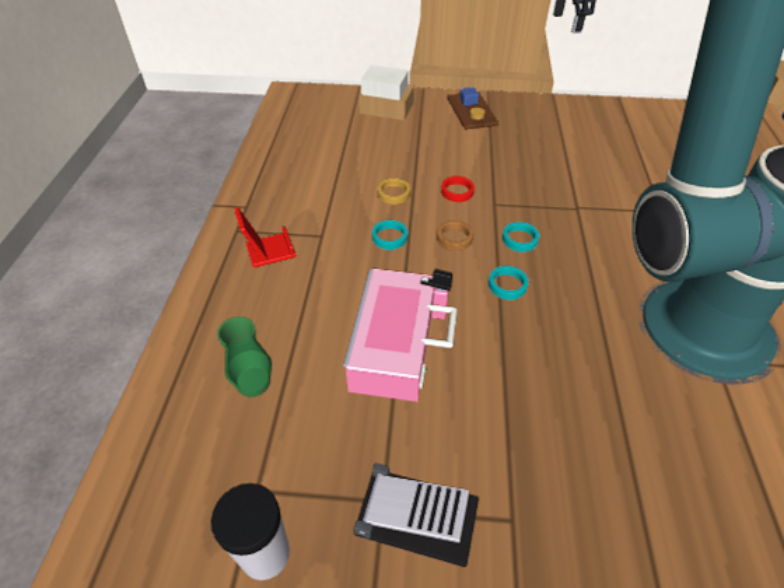

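Top view, in 784-px coordinates: brass (594,289), red (607,364) and wood (523,360) are the bangles present. The turquoise rings at (518,289), (456,414) and (529,434) are look-alikes, and there is no blue bangle. The box is around (375,300) with its turnbutton at (416,333) and its handle at (369,345). The pedal is at (218,328).

I'll check with enlarged crops.

```bash
python3 - <<'E'
from h import *
import pickle
T=pickle.load(open("top0.pkl","rb"))["image"][:,:,::-1];S=pickle.load(open("side0.pkl","rb"))["image"][:,:,::-1]
# box crops: top cols 215-320 rows 178-258 ; side cols 240-335 rows 185-290
def crop(I,c0,c1,r0,r1,f): return cv2.resize(I[r0:r1,c0:c1],None,fx=f,fy=f,interpolation=cv2.INTER_CUBIC)
a=crop(T,215,315,180,260,7); cv2.imwrite("pics/ct.png",a)
b=crop(S,240,335,188,288,6); cv2.imwrite("pics/cs.png",b)
# rings+pedal
a=crop(T,300,460,190,330,3);b=crop(S,250,390,120,220,3)
c=crop(T,125,185,195,270,4); d=crop(S,245,350,325,410,4)
out=np.zeros((600,800,3),np.uint8)
out[:280,:320]=cv2.resize(a,(320,280)); 
out[:300,380:800]=b
out[300:600,:240]=c
out[300:600,300:670]=cv2.resize(d,(370,300))
cv2.imwrite("pics/comp.png",out)
E
```

```text
(no output)
```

View pics/ct.png

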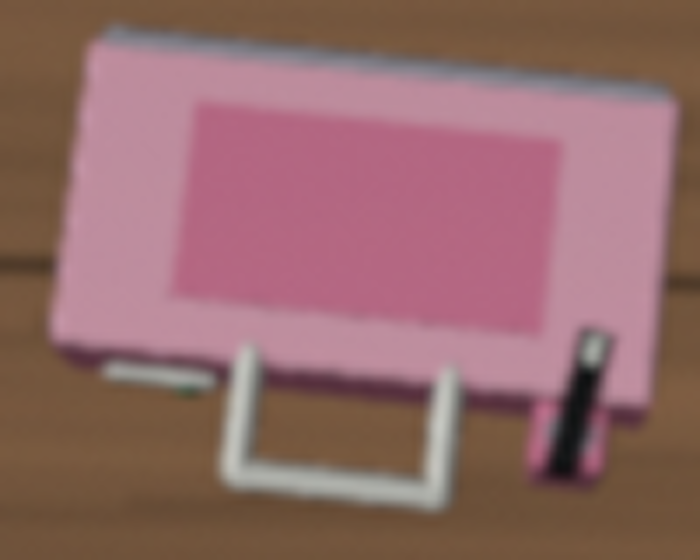

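View pics/cs.png

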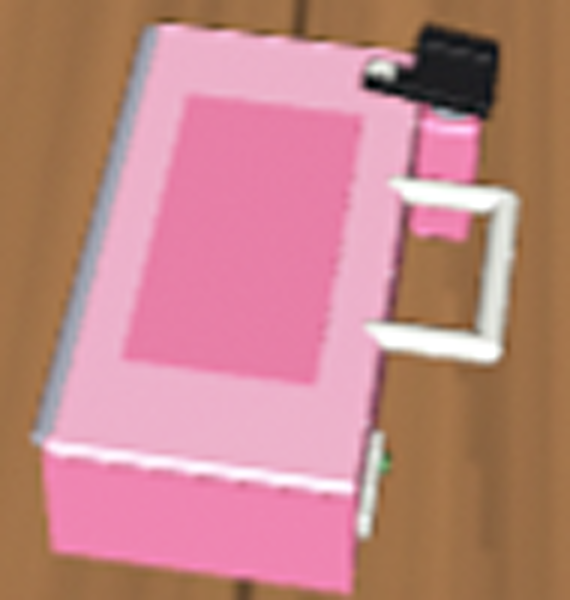

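View pics/comp.png

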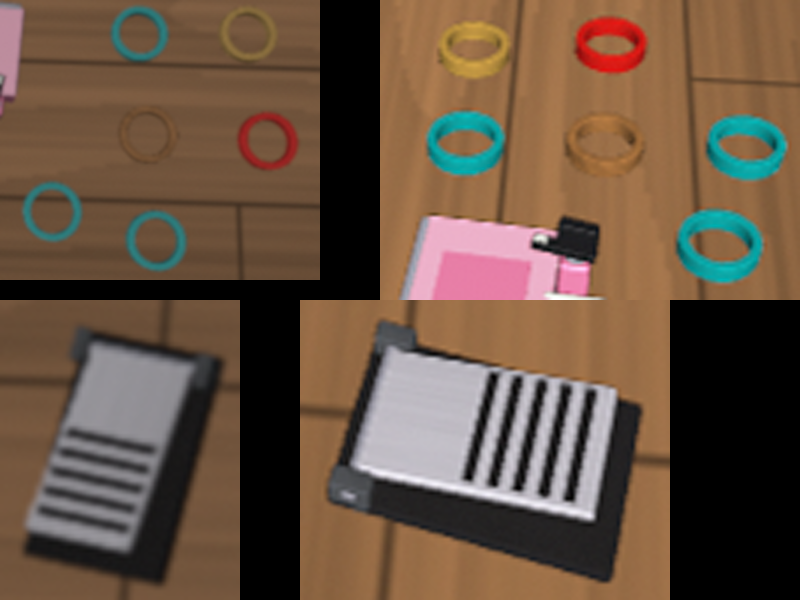

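The crops confirm wood, red and brass as ring bangles, with the turquoise rings as the look-alikes. The box, handle, turnbutton and pedal are clearly readable, so I'll triangulate from both views.

```bash
cat >> h.py <<'E'
def ray(c,u,v):
    d=np.array([(u-c["K"][0,2])/c["K"][0,0],-(v-c["K"][1,2])/c["K"][1,1],-1.])
    return np.array(c["position"]),R.from_euler("xyz",c["orientation"],degrees=True).apply(d)
def tri(ct,p,cs,q):
    a,d=ray(ct,*p);b,e=ray(cs,*q)
    s=np.linalg.lstsq(np.c_[d,-e],b-a,rcond=None)[0]
    P,Q=a+s[0]*d,b+s[1]*e
    return (P+Q)/2,np.linalg.norm(P-Q)
def atz(c,p,z):
    a,d=ray(c,*p); return a+d*(z-a[2])/d[2]
def proj(c,X):
    X=R.from_euler("xyz",c["orientation"],degrees=True).inv().apply(np.asarray(X)-c["position"])
    return c["K"][0,2]-c["K"][0,0]*X[0]/X[2], c["K"][1,2]+c["K"][1,1]*X[1]/X[2]
RNG={"brass":((20,70,100),(32,190,255)),"red":((0,200,100),(6,255,255)),"wood":((8,120,110),(17,230,255))}
def go(I,lo,hi): return cv2.inRange(cv2.cvtColor(I,cv2.COLOR_RGB2HSV),np.array(lo),np.array(hi))
E
python3 - <<'E'
from h import *
import pickle
T=pickle.load(open("top0.pkl","rb"));S=pickle.load(open("side0.pkl","rb"))
ct=lambda u,v:((u+.5)/7-.5+215,(v+.5)/7-.5+180)
cs=lambda u,v:((u+.5)/6-.5+240,(v+.5)/6-.5+188)
pt=lambda u,v:((u+.5)/4-.5+125,(v-300+.5)/4-.5+195)
ps=lambda u,v:((u-300+.5)/3.5238-.5+245,(v-300+.5)/3.5294-.5+325)
L={"rl":((195,100),(122,360)),"rr":((563,140),(188,95)),"fr":((541,333),(362,115)),"fl":((172,297),(316,384)),
"hL":((235,475),(492,352)),"hR":((440,498),(508,195)),"cRL":((95,42),(45,445)),"cRR":((678,97),(158,25)),"cFL":((52,343),(355,490)),"tip":((597,333),(373,70))}
for k,(a,b) in L.items(): print(k,*tri(T,ct(*a),S,cs(*b)))
print("cFR z68",atz(T,ct(643,405),.068))
P={"f+":((90,345),(355,470)),"f-":((195,362),(395,348)),"n-":((130,552),(616,388)),"n+":((27,530),(592,520)),"pad":((98,478),(529,436)),"b n-":((162,582),(609,580))}
P={**P}
for k,(a,b) in P.items():
    if k!="b n-": print(k,*tri(T,pt(*a),S,ps(*b)))
print("base corner n- ~z12: top",atz(T,pt(162,582),.012)," side n+",atz(S,ps(609,580),.006))
# rings: sample HSV
hT=cv2.cvtColor(T["image"],cv2.COLOR_RGB2HSV);hS=cv2.cvtColor(S["image"],cv2.COLOR_RGB2HSV)
tops={"brass":(424,206),"red":(433,260),"wood":(373,257)}; sides={"brass":(281,136),"red":(327,134),"wood":(325,168)}
def sat(I,h,c,r):
    # ring mask: differ from background -> print
    x,y=c; sub=h[y-r:y+r,x-r:x+r].astype(int); return sub
for n in tops:
    for nm,h,c,r in(("T",hT,tops[n],18),("S",hS,sides[n],16)):
        sub=sat(None,h,c,r)
        row=sub[r]; print(n,nm,[tuple(int(v) for v in p) for p in row[::2]])
E
```

```text
rl [0.5778 0.1433 0.0684] 0.0018293823821618552
rr [0.5671 0.0135 0.0686] 0.001551666461764055
fr [0.4984 0.0197 0.0701] 0.0010990583441462443
fl [0.5079 0.148  0.0684] 0.0008103188223620592
hL [0.4465 0.124  0.0626] 0.002364816889974514
hR [0.4411 0.0529 0.0668] 0.0006162537248454944
cRL [0.5995 0.1799 0.0654] 3.2610365959875e-05
cRR [ 0.5839 -0.0268  0.0656] 0.0026532912786294384
cFL [0.4914 0.1891 0.0652] 6.613696513199573e-05
tip [0.4966 0.0009 0.0764] 0.0037935403662511208
cFR z68 [ 0.4752 -0.0161  0.068 ]
f+ [0.5494 0.3892 0.0263] 0.0019008526105448594
f- [0.538  0.322  0.0252] 0.006865539787101373
n- [0.4181 0.3451 0.0492] 4.617754261815514e-05
n+ [0.4298 0.4102 0.0461] 0.0002128088792419275
pad [0.4624 0.3708 0.0432] 0.001999350115459138
base corner n- ~z12: top [0.4027 0.3343 0.012 ]  side n+ [0.4176 0.425  0.006 ]
brass T [(13, 121, 110), (14, 123, 112), (19, 138, 122), (19, 139, 138), (16, 130, 122), (14, 120, 117), (13, 121, 118), (14, 122, 119), (13, 120, 119), (13, 120, 119), (13, 120, 119), (14, 122, 119), (14, 122, 119), (15, 125, 118), (18, 137, 115), (19, 141, 134),
[... 704 characters left out ...]
14, 136, 154), (14, 137, 153), (14, 137, 158), (15, 136, 159), (12, 149, 151), (0, 233, 136), (1, 233, 213), (10, 155, 155), (14, 137, 155)]
wood T [(14, 120, 113), (13, 120, 113), (14, 131, 103), (14, 139, 119), (14, 133, 111), (14, 121, 112), (14, 120, 113), (13, 122, 113), (14, 120, 113), (14, 120, 113), (14, 120, 113), (14, 121, 114), (13, 122, 113), (14, 119, 114), (14, 126, 107), (14, 141, 110), (14, 138, 118), (13, 123, 102)]
wood S [(14, 137, 167), (14, 138, 131), (14, 160, 139), (14, 158, 152), (14, 137, 147), (14, 135, 153), (14, 136, 158), (14, 136, 156), (14, 139, 154), (14, 138, 157), (14, 136, 156), (14, 136, 159), (14, 136, 129), (15, 164, 151), (14, 156, 142), (14, 136, 152)]
```

```bash
cat >> h.py <<'E'
def ring(c,guess,r,thr):
    """ring centre in the picture: saturated pixels near guess, ellipse about their hull"""
    x,y=map(int,guess); s=cv2.cvtColor(c["image"],cv2.COLOR_RGB2HSV)[y-r:y+r,x-r:x+r,1]
    m=(s>thr).astype(np.uint8); n,l,st,_=cv2.connectedComponentsWithStats(m,connectivity=8)
    k=1+np.argmax(st[1:,4]); p=np.argwhere(l==k)[:,::-1].astype(np.float32)
    e=cv2.fitEllipse(cv2.convexHull(p)); return (e[0][0]+x-r,e[0][1]+y-r),np.round(e[1],1)
def to(pos,yaw):
    """world target, tool down at yaw -> turn about tool z (deg) first, then shift in tool axes after that turn"""
    s=state(); psi=s["eef_rot"][2]; t=-((yaw-psi+180)%360-180)
    d=R.from_euler("xyz",[180,0,yaw],degrees=True).inv().apply(np.array(pos)-s["position"])
    print("turn z %.1f"%t,"shift",d*1000,"rows",np.linalg.norm(d)/.0417)
E
python3 - <<'E'
from h import *
import pickle
T=pickle.load(open("top0.pkl","rb"));S=pickle.load(open("side0.pkl","rb"))
tops={"brass":(424,206),"red":(433,260),"wood":(373,257)}; sides={"brass":(281,136),"red":(327,134),"wood":(325,168)}
for n in tops:
    a,ea=ring(T,tops[n],20,129);b,eb=ring(S,sides[n],17,147)
    print(n,np.round(a,1),ea,np.round(b,1),eb,*tri(T,a,S,b),atz(T,a,.012),atz(S,b,.01))
ct=lambda u,v:((u+.5)/7-.5+215,(v+.5)/7-.5+180)
print("pivot px",(np.array(proj(T,(.4639,.0087,.104)))-(215,180)+.5)*7-.5)
tp=atz(T,ct(597,335),.078); print("tip",tp,np.degrees(np.arctan2(tp[1]-.0087,tp[0]-.4639)))
to((.464,.009,.2),168)
for n,z in(("vase",(325,185)),("cup",(171,203)),("stand",(485,182))): print(n,atz(T,np.array(z)/1.4,.13))
E
```

```text
brass [423.6 206.6] [27.5 29.6] [281. 136.] [19.5 24.8] [ 0.5713 -0.3224  0.0079] 0.0019975680195252117 [ 0.5714 -0.3212  0.012 ] [ 0.5701 -0.3193  0.01  ]
red [433.4 260.1] [30.1 32.4] [326.4 134.6] [19.7 26. ] [ 0.434  -0.3417  0.0075] 0.0014089565758864718 [ 0.4343 -0.3402  0.012 ] [ 0.4335 -0.338   0.01  ]
wood [373.6 256.7] [28.3 29.5] [324.4 167.7] [21.7 26.2] [ 0.4384 -0.1904  0.0078] 0.00100052611566911 [ 0.4385 -0.1896  0.012 ] [ 0.4381 -0.1878  0.01  ]
pivot px [574.4877 422.5165]
tip [0.4976 0.0006 0.078 ] -13.482953617505931
turn z -149.0 shift [-105.1457  683.6046   49.0797] rows 16.627885510659553
vase [0.7146 0.1687 0.13  ]
cup [0.6749 0.4276 0.13  ]
stand [ 0.7278 -0.104   0.13  ]
```

>>> carry_out(moves=[[[0.0184, -0.0222, 0.002], [0, 0, 0]], [[0.0184, -0.0222, 0.002], [0, 0, 0]], [[0.0184, -0.0222, 0.002], [0, 0, 0]], [[0.0184, -0.0222, 0.002], [0, 0, 0]], [[0.0184, -0.0222, 0.002], [0, 0, 0]], [[0.0184, -0.0222, 0.002], [0, 0, 0]], [[0.0184, -0.0222, 0.002], [0, 0, 0]], [[0.0184, -0.0222, 0.002], [0, 0, 0]], [[0.0184, -0.0222, 0.002], [0, 0, 0]], [[0.0184, -0.0222, 0.002], [0, 0, 0]], [[0.0184, -0.0222, 0.002], [0, 0, 0]], [[0.0184, -0.0222, 0.002], [0, 0, 0]]], claw=0.4, newtons=30)

```text
clock: 1.1
position: [0.3415, -0.3131, 0.2258]
eef_rot: [-180.0, 0.0, 18.9]
contact_force: [1.4, -0.5, -0.6]
gripper_width: 0.034
grasp_force: 0.0
```

>>> carry_out(moves=[[[0.0184, -0.0222, 0.002], [0, 0, 0]], [[0.0184, -0.0222, 0.002], [0, 0, 0]], [[0.0184, -0.0222, 0.002], [0, 0, 0]], [[0.0184, -0.0222, 0.002], [0, 0, 0]], [[0.0184, -0.0222, 0.002], [0, 0, 0]], [[0.0184, -0.0222, 0.002], [0, 0, 0]], [[0.0184, -0.0222, 0.002], [0, 0, 0]], [[0.0184, -0.0222, 0.002], [0, 0, 0]], [[0.0184, -0.0222, 0.002], [0, 0, 0]], [[0.0184, -0.0222, 0.002], [0, 0, 0]], [[0.0184, -0.0222, 0.002], [0, 0, 0]], [[0.0184, -0.0222, 0.002], [0, 0, 0]]])

```text
clock: 2.1
position: [0.4637, 0.0104, 0.2019]
eef_rot: [-180.0, 0.0, 19.0]
contact_force: [0.1, -0.1, 0.0]
gripper_width: 0.0339
grasp_force: 0.0
```

>>> carry_out(moves=[[[0, 0, 0], [0, 0, -7]], [[0, 0, 0], [0, 0, -7]], [[0, 0, 0], [0, 0, -7]], [[0, 0, 0], [0, 0, -7]], [[0, 0, 0], [0, 0, -7]], [[0, 0, 0], [0, 0, -7]], [[0, 0, 0], [0, 0, -7]], [[0, 0, 0], [0, 0, -7]], [[0, 0, 0], [0, 0, -7]], [[0, 0, 0], [0, 0, -7]], [[0, 0, 0], [0, 0, -7]], [[0, 0, 0], [0, 0, -7]]])

```text
clock: 3.1
position: [0.4634, 0.009, 0.2018]
eef_rot: [-179.9, -0.0, 103.3]
contact_force: [-0.2, 0.1, -0.4]
gripper_width: 0.0341
grasp_force: 0.0
```

>>> carry_out(moves=[[[0, 0, 0], [0, 0, -7]], [[0, 0, 0], [0, 0, -7]], [[0, 0, 0], [0, 0, -7]], [[0, 0, 0], [0, 0, -7]], [[0, 0, 0], [0, 0, -7]], [[0, 0, 0], [0, 0, -7]], [[0, 0, 0], [0, 0, -7]], [[0, 0, 0], [0, 0, -7]], [[0, 0, 0], [0, 0, -7]], [[0, 0, 0], [0, 0, 0]], [[0, 0, 0], [0, 0, 0]], [[0, 0, 0], [0, 0, 0]]])

```text
clock: 4.1
position: [0.4636, 0.009, 0.202]
eef_rot: [-180.0, -0.0, 165.8]
contact_force: [0.3, -0.4, 0.0]
gripper_width: 0.0343
grasp_force: 0.0
```

```bash
python3 - <<'E'
from h import *
to((.464,.009,.125),167)
E
```

```text
turn z -1.2 shift [-0.3633  0.1288 77.0295] rows 1.847253274646694
```

>>> carry_out(moves=[[[0, 0, 0.012], [0, 0, 0]], [[0, 0, 0.012], [0, 0, 0]], [[0, 0, 0.012], [0, 0, 0]], [[0, 0, 0.012], [0, 0, 0]], [[0, 0, 0.012], [0, 0, 0]], [[0, 0, 0.012], [0, 0, 0]], [[0, 0, 0.012], [0, 0, 0]], [[0, 0, 0.01], [0, 0, 0]], [[0, 0, 0.006], [0, 0, 0]], [[0, 0, 0.005], [0, 0, 0]], [[0, 0, 0], [0, 0, 0]]])

```text
clock: 5.02
position: [0.4628, 0.0089, 0.0958]
eef_rot: [-180.0, -0.1, 165.9]
contact_force: [-0.8, -0.1, -0.0]
gripper_width: 0.034
grasp_force: 0.0
```

>>> carry_out(moves=[[[0, 0, 0], [0, 0, 0]], [[0, 0, 0], [0, 0, 0]], [[0, 0, 0], [0, 0, 0]], [[0, 0, 0], [0, 0, 0]], [[0, 0, 0], [0, 0, 0]], [[0, 0, 0], [0, 0, 0]]], claw=0, newtons=30)

```text
clock: 5.52
position: [0.4644, 0.0091, 0.0979]
eef_rot: [180.0, 0.1, 166.0]
contact_force: [0.5, 1.3, 0.7]
gripper_width: 0.0117
grasp_force: 33.7
```

>>> carry_out(moves=[[[0, 0, 0], [0, 0, 4.5]], [[0, 0, 0], [0, 0, 4.5]], [[0, 0, 0], [0, 0, 4.5]], [[0, 0, 0], [0, 0, 4.5]], [[0, 0, 0], [0, 0, 4.5]], [[0, 0, 0], [0, 0, 4.5]], [[0, 0, 0], [0, 0, 4.5]], [[0, 0, 0], [0, 0, 4.5]], [[0, 0, 0], [0, 0, 4.5]], [[0, 0, 0], [0, 0, 4.5]], [[0, 0, 0], [0, 0, 4.5]], [[0, 0, 0], [0, 0, 4.5]]])

```text
clock: 6.52
position: [0.4641, 0.0087, 0.0979]
eef_rot: [180.0, 0.0, 111.7]
contact_force: [-0.6, 0.5, 2.7]
gripper_width: 0.0113
grasp_force: 34.0
```

>>> carry_out(moves=[[[0, 0, 0], [0, 0, 4.5]], [[0, 0, 0], [0, 0, 4.5]], [[0, 0, 0], [0, 0, 4.5]], [[0, 0, 0], [0, 0, 4.5]], [[0, 0, 0], [0, 0, 4.5]], [[0, 0, 0], [0, 0, 4.5]], [[0, 0, 0], [0, 0, 1]], [[0, 0, 0], [0, 0, 0]], [[0, 0, 0], [0, 0, 0]]])

```text
clock: 7.27
position: [0.4638, 0.0087, 0.0978]
eef_rot: [-180.0, 0.0, 84.1]
contact_force: [-1.8, -0.7, 5.8]
gripper_width: 0.0115
grasp_force: 35.3
```

```bash
python3 - <<'E'
from h import *
s=state();print(s["moment"],s["contact_force"],s["qpos"])
E
```

```text
[-0.083   0.5263  0.4675] [-1.8003 -0.74    5.7694] [ -1.972    0.9453 125.4659  -0.0482  53.5982   3.922 ]
```

>>> carry_out(moves=[[[0, 0, 0], [0, 0, -1.4]], [[0, 0, 0], [0, 0, 0]], [[0, 0, 0], [0, 0, 0]], [[0, 0, 0], [0, 0, 0]], [[0, 0, -0.01], [0, 0, 0]], [[0, 0, -0.012], [0, 0, 0]], [[0, 0, -0.012], [0, 0, 0]], [[0, 0, -0.012], [0, 0, 0]], [[0, 0, -0.012], [0, 0, 0]], [[0, 0, -0.012], [0, 0, 0]], [[0, 0, 0], [0, 0, 0]]], claw=0.3)

```text
clock: 8.18
position: [0.466, 0.0089, 0.1706]
eef_rot: [179.7, -0.0, 85.4]
contact_force: [0.1, -0.2, 0.4]
gripper_width: 0.0255
grasp_force: 0.0
```

```bash
python3 - <<'E'
from h import *
to((.4444,.0885,.14),85.5)
for n in("side","top"):
    c=imaging.camera(n)
    x,y=map(int,proj(c,(.464,.009,.09))); cv2.imwrite(f"pics/tb_{n}.png",cv2.resize(c["image"][y-40:y+40,x-40:x+40,::-1],None,fx=4,fy=4,interpolation=2))
a=np.hstack([cv2.imread(f"pics/tb_{n}.png") for n in("side","top")]);cv2.imwrite("pics/tb.png",a)
E
```

```text
turn z -0.1 shift [ 77.691  -27.7584  30.621 ] rows 2.1103210552921925
```

View pics/tb.png

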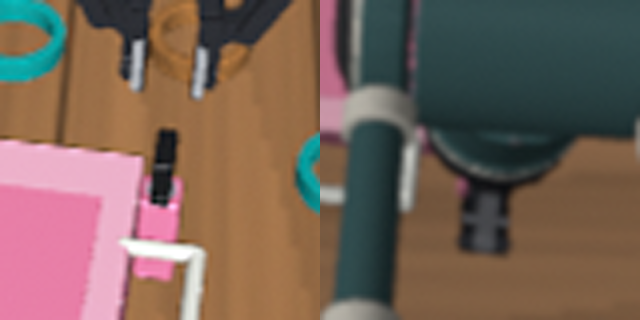

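The button now points clear to -y, seen at about (163,165) in the left half. Next is the handle.

>>> carry_out(moves=[[[0.013, -0.0046, 0.005], [0, 0, 0]], [[0.013, -0.0046, 0.005], [0, 0, 0]], [[0.013, -0.0046, 0.005], [0, 0, 0]], [[0.013, -0.0046, 0.005], [0, 0, 0]], [[0.013, -0.0046, 0.005], [0, 0, 0]], [[0.013, -0.0046, 0.005], [0, 0, 0]], [[0, 0, 0.015], [0, 0, 0]], [[0, 0, 0.015], [0, 0, 0]], [[0, 0, 0.015], [0, 0, 0]], [[0, 0, 0.012], [0, 0, 0]], [[0, 0, 0.01], [0, 0, 0]], [[0, 0, 0.007], [0, 0, 0]]])

```text
clock: 9.28
position: [0.4413, 0.0887, 0.0614]
eef_rot: [-179.8, 0.0, 85.4]
contact_force: [-0.1, -0.6, -0.6]
gripper_width: 0.0255
grasp_force: 0.0
```

>>> carry_out(moves=[[[0, 0, 0], [0, 0, 0]], [[0, 0, 0], [0, 0, 0]], [[0, 0, 0], [0, 0, 0]], [[0, 0, 0], [0, 0, 0]], [[0, 0, 0], [0, 0, 0]], [[0, 0, 0], [0, 0, 0]]], claw=0, newtons=30)

```text
clock: 9.78
position: [0.4451, 0.0884, 0.0643]
eef_rot: [179.7, 0.0, 85.4]
contact_force: [5.0, -3.2, -2.9]
gripper_width: 0.0086
grasp_force: 29.1
```

```bash
python3 - <<'E'
from h import *
# arc rows: shift in tool y (box x forward), z ; lid angle from 0 to 1.9 (+ a bit)
th=np.linspace(0,1.93,25); yx=-.148*np.cos(th); zz=.148*np.sin(th)
print(np.c_[np.diff(yx),-np.diff(zz)]*1000)
E
```

```text
[[  0.4783 -11.8888]
 [  1.4318 -11.812 ]
 [  2.376  -11.6588]
 [  3.3049 -11.4303]
 [  4.2124 -11.1279]
 [  5.0927 -10.7535]
 [  5.9401 -10.3097]
 [  6.749   -9.7992]
 [  7.5144  -9.2254]
 [  8.2312  -8.5919]
 [  8.8948  -7.9029]
 [  9.5009  -7.1629]
 [ 10.0456  -6.3765]
 [ 10.5253  -5.549 ]
 [ 10.9371  -4.6855]
 [ 11.2781  -3.7918]
 [ 11.5462  -2.8736]
 [ 11.7398  -1.9368]
 [ 11.8574  -0.9875]
 [ 11.8984  -0.0318]
 [ 11.8625   0.9241]
 [ 11.7499   1.874 ]
 [ 11.5614   2.8119]
 [ 11.2982   3.7315]]
```

>>> carry_out(moves=[[[0, 0.0005, -0.0119], [0, 0, 0]], [[0, 0.0014, -0.0118], [0, 0, 0]], [[0, 0.0024, -0.0117], [0, 0, 0]], [[0, 0.0033, -0.0114], [0, 0, 0]], [[0, 0.0042, -0.0111], [0, 0, 0]], [[0, 0.0051, -0.0107], [0, 0, 0]], [[0, 0.0059, -0.0103], [0, 0, 0]], [[0, 0.0067, -0.0098], [0, 0, 0]], [[0, 0.0075, -0.0092], [0, 0, 0]], [[0, 0.0082, -0.0086], [0, 0, 0]], [[0, 0.0089, -0.0079], [0, 0, 0]], [[0, 0.0095, -0.0072], [0, 0, 0]]])

```text
clock: 10.78
position: [0.5065, 0.0834, 0.1837]
eef_rot: [180.0, 0.0, 85.3]
contact_force: [5.0, 0.8, -13.7]
gripper_width: 0.009
grasp_force: 29.0
```

>>> carry_out(moves=[[[0, 0.01, -0.0064], [0, 0, 0]], [[0, 0.0105, -0.0055], [0, 0, 0]], [[0, 0.0109, -0.0047], [0, 0, 0]], [[0, 0.0113, -0.0038], [0, 0, 0]], [[0, 0.0115, -0.0029], [0, 0, 0]], [[0, 0.0117, -0.0019], [0, 0, 0]], [[0, 0.0119, -0.001], [0, 0, 0]], [[0, 0.0119, 0], [0, 0, 0]], [[0, 0.0119, 0.0009], [0, 0, 0]], [[0, 0.0117, 0.0019], [0, 0, 0]], [[0, 0.0116, 0.0028], [0, 0, 0]], [[0, 0.0113, 0.0037], [0, 0, 0]]])

```text
clock: 11.78
position: [0.6417, 0.0727, 0.2018]
eef_rot: [-179.8, 0.0, 85.3]
contact_force: [-40.5, 1.5, 31.5]
gripper_width: 0.0089
grasp_force: 36.1
```

>>> carry_out(moves=[[[0, 0.002, 0.001], [0, 0, 0]], [[0, 0, 0], [0, 0, 0]], [[0, 0, 0], [0, 0, 0]]])

```text
clock: 12.03
position: [0.6408, 0.0728, 0.2015]
eef_rot: [-179.5, 0.0, 85.4]
contact_force: [-17.5, 0.8, 15.5]
gripper_width: 0.0088
grasp_force: 33.1
```

>>> carry_out(moves=[[[0, -0.002, -0.001], [0, 0, 0]], [[0, 0, 0], [0, 0, 0]], [[0, 0, 0], [0, 0, 0]], [[0, 0, 0], [0, 0, 0]], [[0, 0, -0.01], [0, 0, 0]], [[0, 0, -0.015], [0, 0, 0]], [[0, 0, -0.015], [0, 0, 0]], [[0, 0, -0.015], [0, 0, 0]], [[0, 0, -0.01], [0, 0, 0]], [[0, -0.02, 0], [0, 0, 0]], [[0, -0.03, 0], [0, 0, 0]], [[0, -0.03, 0], [0, 0, 0]]], claw=0.3)

```text
clock: 13.03
position: [0.562, 0.0792, 0.2673]
eef_rot: [179.9, -0.0, 85.3]
contact_force: [-0.7, 0.3, -0.1]
gripper_width: 0.0257
grasp_force: 0.0
```

>>> carry_out(moves=[[[0, -0.02, 0], [0, 0, 7]], [[0, 0, 0], [0, 0, 7]], [[0, 0, 0], [0, 0, 7]], [[0, 0, 0], [0, 0, 7]], [[0, 0, 0], [0, 0, 7]], [[0, 0, 0], [0, 0, 7]], [[0, 0, 0], [0, 0, 7]], [[0, 0, 0], [0, 0, 7]], [[0, 0, 0], [0, 0, 7]], [[0, 0, 0], [0, 0, 7]], [[0, 0, 0], [0, 0, 7]], [[0, 0, 0], [0, 0, 7]]])

```text
clock: 14.03
position: [0.5424, 0.0808, 0.2672]
eef_rot: [-180.0, -0.0, 1.0]
contact_force: [0.7, -0.3, -1.0]
gripper_width: 0.0256
grasp_force: 0.0
```

>>> carry_out(moves=[[[0, 0, 0], [0, 0, 6]], [[0, 0, 0], [0, 0, 0]]], claw=0.5)

```text
clock: 14.2
position: [0.5423, 0.0808, 0.2672]
eef_rot: [-180.0, -0.0, -4.8]
contact_force: [0.5, -0.1, 0.7]
gripper_width: 0.0424
grasp_force: 0.0
```

```bash
cat >> h.py <<'E'
def find(n,last,side=True):
    """re-measure a ring near its last known place"""
    T=imaging.camera("top");a,ea=ring(T,np.round(proj(T,(*last,.01))),24,129)
    S=imaging.camera("side");b,eb=ring(S,np.round(proj(S,(*last,.01))),20,147)
    print(n,ea,eb,*tri(T,a,S,b),"top z12",atz(T,a,.012)[:2],"side z10",atz(S,b,.01)[:2]); return T,S
E
python3 - <<'E'
from h import *
T,S=find("wood",(.4384,-.1904)); find("red",(.434,-.3417)); find("brass",(.5713,-.3224))
print(state()["position"],state()["eef_rot"],state()["qpos"])
w=(.4384,-.1904)
to((w[0],w[1]-.0315,.12),-4.5)
cv2.imwrite("pics/s2.png",cv2.resize(S["image"][:,:,::-1],(784,588)))
E
```

```text
wood [28.2 28.9] [21.6 26.3] [ 0.4386 -0.1905  0.0076] 0.0010170304216594827 top z12 [ 0.4387 -0.1896] side z10 [ 0.4383 -0.1876]
red [30.1 32.1] [19.7 26. ] [ 0.434  -0.3417  0.0074] 0.0014754248290518002 top z12 [ 0.4343 -0.3402] side z10 [ 0.4335 -0.338 ]
brass [27.4 29. ] [ 5.  15.3] [ 0.5563 -0.3173  0.0126] 0.028866764173355337 top z12 [ 0.5711 -0.321 ] side z10 [ 0.5425 -0.3137]
[0.5422 0.0808 0.2669] [-179.9996   -0.0065   -4.5679] [  5.8766   0.775  106.3651  -0.0009  72.8534 100.4447]
turn z -0.1 shift [-79.7046 309.9402 146.8508] rows 8.44386682686387
```

View pics/s2.png

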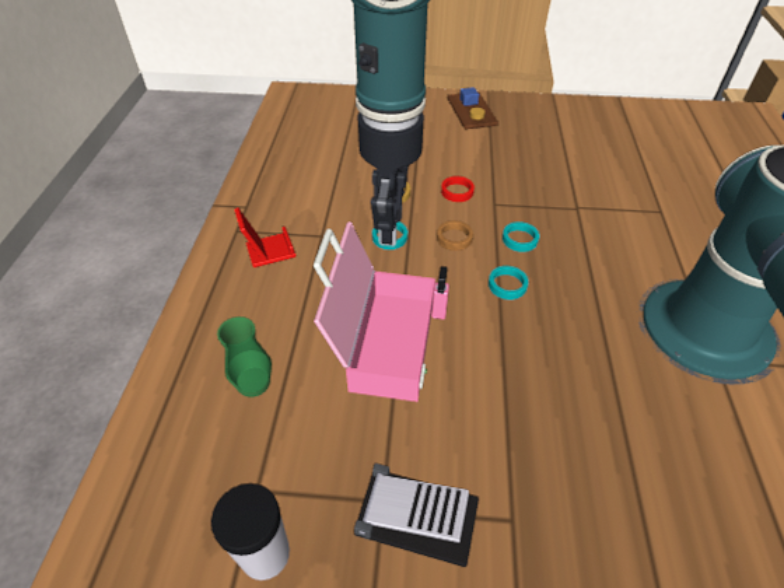

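The lid is fully open at its stop, leaning back at about (345,290), and the box is empty. Next I fetch wood, at pixel (455,235).

>>> carry_out(moves=[[[-0.0068, 0.0258, 0.0122], [0, 0, 0]], [[-0.0068, 0.0258, 0.0122], [0, 0, 0]], [[-0.0068, 0.0258, 0.0122], [0, 0, 0]], [[-0.0068, 0.0258, 0.0122], [0, 0, 0]], [[-0.0068, 0.0258, 0.0122], [0, 0, 0]], [[-0.0068, 0.0258, 0.0122], [0, 0, 0]], [[-0.0068, 0.0258, 0.0122], [0, 0, 0]], [[-0.0068, 0.0258, 0.0122], [0, 0, 0]], [[-0.0068, 0.0258, 0.0122], [0, 0, 0]], [[-0.0068, 0.0258, 0.0122], [0, 0, 0]], [[-0.0068, 0.0258, 0.0122], [0, 0, 0]], [[-0.0068, 0.0258, 0.0122], [0, 0, 0]]])

```text
clock: 15.5
position: [0.4352, -0.2224, 0.12]
eef_rot: [180.0, -0.0, -4.6]
contact_force: [1.0, -1.3, -0.1]
gripper_width: 0.0431
grasp_force: 0.0
```

>>> carry_out(moves=[[[0, 0, 0.012], [0, 0, 0]], [[0, 0, 0.012], [0, 0, 0]], [[0, 0, 0.012], [0, 0, 0]], [[0, 0, 0.012], [0, 0, 0]], [[0, 0, 0.012], [0, 0, 0]], [[0, 0, 0.012], [0, 0, 0]], [[0, 0, 0.006], [0, 0, 0]], [[0, 0, 0.006], [0, 0, 0]], [[0, 0, 0.006], [0, 0, 0]], [[0, 0, 0.004], [0, 0, 0]], [[0, 0, 0], [0, 0, 0]], [[0, 0, 0], [0, 0, 0]]])

```text
clock: 16.5
position: [0.4358, -0.2211, 0.0264]
eef_rot: [-180.0, 0.0, -4.6]
contact_force: [-0.1, 0.3, 0.5]
gripper_width: 0.0426
grasp_force: 0.0
```

>>> carry_out(moves=[[[0, 0, 0], [0, 0, 0]], [[0, 0, 0], [0, 0, 0]], [[0, 0, 0], [0, 0, 0]], [[0, 0, 0], [0, 0, 0]], [[0, 0, 0], [0, 0, 0]], [[0, 0, 0], [0, 0, 0]], [[0, 0, 0], [0, 0, 0]]], claw=0, newtons=35)

```text
clock: 17.08
position: [0.4362, -0.2215, 0.0269]
eef_rot: [180.0, -0.1, -4.6]
contact_force: [-0.8, -0.4, 4.3]
gripper_width: 0.0087
grasp_force: 34.2
```

>>> carry_out(moves=[[[0, 0, -0.005], [0, 0, 0]], [[0, 0, -0.01], [0, 0, 0]], [[0, 0, -0.01], [0, 0, 0]], [[0, 0, -0.01], [0, 0, 0]], [[0, 0, -0.015], [0, 0, 0]], [[0, 0, -0.015], [0, 0, 0]], [[0, 0, -0.015], [0, 0, 0]], [[0, 0, -0.015], [0, 0, 0]], [[0, 0, -0.015], [0, 0, 0]], [[0, 0, -0.015], [0, 0, 0]], [[0, 0, 0], [0, 0, 0]]])

```text
clock: 18.0
position: [0.438, -0.2224, 0.1558]
eef_rot: [179.8, -0.4, -4.6]
contact_force: [1.0, -0.0, -0.1]
gripper_width: 0.0086
grasp_force: 33.9
```

>>> carry_out(moves=[[[0.0064, -0.0277, 0], [0, 0, 0]], [[0.0064, -0.0277, 0], [0, 0, 0]], [[0.0064, -0.0277, 0], [0, 0, 0]], [[0.0064, -0.0277, 0], [0, 0, 0]], [[0.0064, -0.0277, 0], [0, 0, 0]], [[0.0064, -0.0277, 0], [0, 0, 0]], [[0.0064, -0.0277, 0], [0, 0, 0]], [[0.0064, -0.0277, 0], [0, 0, 0]], [[0.0064, -0.0277, 0], [0, 0, 0]], [[0.0064, -0.0277, 0], [0, 0, 0]], [[0.0064, -0.0277, 0], [0, 0, 0]], [[0.0064, -0.0277, 0], [0, 0, 0]]])

```text
clock: 19.0
position: [0.539, 0.1054, 0.1511]
eef_rot: [180.0, 0.0, -4.6]
contact_force: [0.5, 0.1, -0.2]
gripper_width: 0.0086
grasp_force: 33.9
```

```bash
python3 - <<'E'
from h import *
s=state();print(s["gripper_width"],s["grasp_force"]);to((.5394,.1037,.036),-4.6)
S=imaging.camera("side")
cv2.imwrite("pics/s3.png",cv2.resize(S["image"][100:310,150:430,::-1],None,fx=2.5,fy=2.5,interpolation=2))
E
```

```text
0.008605577222746037 33.92958963231649
turn z -0.0 shift [  0.5105   1.6463 115.0514] rows 2.7593363680719256
```

View pics/s3.png

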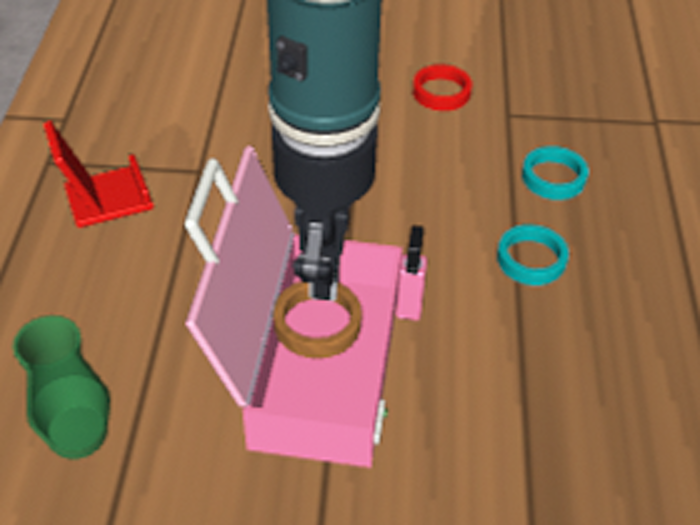

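The ring hangs level over the box interior at (318,320), so I can lower it.

>>> carry_out(moves=[[[0, 0, 0.014], [0, 0, 0]], [[0, 0, 0.014], [0, 0, 0]], [[0, 0, 0.014], [0, 0, 0]], [[0, 0, 0.014], [0, 0, 0]], [[0, 0, 0.014], [0, 0, 0]], [[0, 0, 0.012], [0, 0, 0]], [[0, 0, 0.01], [0, 0, 0]], [[0, 0, 0.01], [0, 0, 0]], [[0, 0, 0.007], [0, 0, 0]], [[0, 0, 0.006], [0, 0, 0]], [[0, 0, 0], [0, 0, 0]], [[0, 0, 0], [0, 0, 0]]])

```text
clock: 20.05
position: [0.5392, 0.1039, 0.0363]
eef_rot: [180.0, 0.0, -4.6]
contact_force: [0.3, -0.3, -0.5]
gripper_width: 0.0088
grasp_force: 34.0
```

>>> carry_out(moves=[[[0, 0, 0], [0, 0, 0]], [[0, 0, 0], [0, 0, 0]], [[0, 0, 0], [0, 0, 0]], [[0, 0, 0], [0, 0, 0]], [[0, 0, -0.012], [0, 0, 0]], [[0, 0, -0.015], [0, 0, 0]], [[0, 0, -0.015], [0, 0, 0]], [[0, 0, -0.015], [0, 0, 0]], [[0, 0, -0.015], [0, 0, 0]], [[0, 0, -0.015], [0, 0, 0]], [[0, 0, -0.015], [0, 0, 0]], [[0, 0, -0.015], [0, 0, 0]]], claw=0.35)

```text
clock: 21.05
position: [0.5393, 0.104, 0.1553]
eef_rot: [-180.0, -0.1, -4.6]
contact_force: [-0.1, 0.2, 0.6]
gripper_width: 0.0299
grasp_force: 0.0
```

```bash
python3 - <<'E'
from h import *
T,S=find("red",(.434,-.3417)); find("brass",(.5713,-.3224))
r=np.array((.434,-.3405)); ty=np.array((-.078,-.997))
print(state()["position"]); g=r-.0315*ty; print(g); to((*g,.12),-4.6)
E
```

```text
red [30.1 32.2] [19.7 26. ] [ 0.4341 -0.3417  0.0075] 0.0015634491076316772 top z12 [ 0.4344 -0.3402] side z10 [ 0.4335 -0.338 ]Traceback (most recent call last):
  File "<stdin>", line 2, in <module>
  File "h.py", line 34, in find
    S=imaging.camera("side");b,eb=ring(S,np.round(proj(S,(*last,.01))),20,147)
                                  ~~~~^^^^^^^^^^^^^^^^^^^^^^^^^^^^^^^^^^^^^^^^
  File "h.py", line 24, in ring
    k=1+np.argmax(st[1:,4]); p=np.argwhere(l==k)[:,::-1].astype(np.float32)
        ~~~~~~~~~^^^^^^^^^^
    return _wrapfunc(a, 'argmax', axis=axis, out=out, **kwds)
    return bound(*args, **kwds)
ValueError: attempt to get argmax of an empty sequence
```

>>> carry_out(moves=[[[-0.0058, 0.035, 0], [0, 0, 0]], [[-0.0058, 0.035, 0], [0, 0, 0]], [[-0.0058, 0.035, 0], [0, 0, 0]], [[-0.0058, 0.035, 0], [0, 0, 0]], [[-0.0058, 0.035, 0], [0, 0, 0]], [[-0.0058, 0.035, 0.005], [0, 0, 0]], [[-0.0058, 0.035, 0.005], [0, 0, 0]], [[-0.0058, 0.035, 0.005], [0, 0, 0]], [[-0.0058, 0.035, 0.005], [0, 0, 0]], [[-0.0058, 0.035, 0.005], [0, 0, 0]], [[-0.0058, 0.035, 0.005], [0, 0, 0]], [[-0.0058, 0.035, 0.005], [0, 0, 0]]], claw=0.5)

```text
clock: 22.25
position: [0.4341, -0.3099, 0.1167]
eef_rot: [-179.9, 0.1, -4.7]
contact_force: [1.4, 0.5, -0.3]
gripper_width: 0.0431
grasp_force: 0.0
```

>>> carry_out(moves=[[[0, 0, 0.012], [0, 0, 0]], [[0, 0, 0.012], [0, 0, 0]], [[0, 0, 0.012], [0, 0, 0]], [[0, 0, 0.012], [0, 0, 0]], [[0, 0, 0], [0, 0, 0]], [[0, 0, 0], [0, 0, 0]]])

```text
clock: 22.75
position: [0.4351, -0.307, 0.0687]
eef_rot: [-179.9, 0.2, -4.5]
contact_force: [-0.4, 0.1, 0.5]
gripper_width: 0.0427
grasp_force: 0.0
```

```bash
python3 - <<'E'
from h import *
to((.4365,-.3091,.0265),-4.6)
T=imaging.camera("top")
print(ring(T,np.round(proj(T,(.434,-.3417,.01))),24,129))
E
```

```text
turn z 0.1 shift [ 1.5552  1.9322 42.241 ] rows 1.0147191160469438
((431.30544090270996, 266.90389823913574), array([15.3, 27.5]))
```

>>> carry_out(moves=[[[0.0015, 0.002, 0.01], [0, 0, 0]], [[0, 0, 0.01], [0, 0, 0]], [[0, 0, 0.01], [0, 0, 0]], [[0, 0, 0.007], [0, 0, 0]], [[0, 0, 0.005], [0, 0, 0]], [[0, 0, 0], [0, 0, 0]], [[0, 0, 0], [0, 0, 0]]])

```text
clock: 23.38
position: [0.4368, -0.3109, 0.0278]
eef_rot: [-180.0, 0.1, -4.7]
contact_force: [0.7, -0.9, -0.0]
gripper_width: 0.043
grasp_force: 0.0
```

>>> carry_out(moves=[[[0, 0, 0], [0, 0, 0]], [[0, 0, 0], [0, 0, 0]], [[0, 0, 0], [0, 0, 0]], [[0, 0, 0], [0, 0, 0]], [[0, 0, 0], [0, 0, 0]], [[0, 0, 0], [0, 0, 0]], [[0, 0, 0], [0, 0, 0]]], claw=0, newtons=35)

```text
clock: 23.97
position: [0.4376, -0.3114, 0.029]
eef_rot: [180.0, -0.1, -4.6]
contact_force: [-0.1, 2.0, 4.5]
gripper_width: 0.0081
grasp_force: 32.0
```

>>> carry_out(moves=[[[0, 0, -0.005], [0, 0, 0]], [[0, 0, -0.01], [0, 0, 0]], [[0, 0, -0.01], [0, 0, 0]], [[0, 0, -0.01], [0, 0, 0]], [[0, 0, -0.015], [0, 0, 0]], [[0, 0, -0.015], [0, 0, 0]], [[0, 0, -0.015], [0, 0, 0]], [[0, 0, -0.015], [0, 0, 0]], [[0, 0, -0.015], [0, 0, 0]], [[0, 0, -0.015], [0, 0, 0]], [[0, 0, 0], [0, 0, 0]]])

```text
clock: 24.88
position: [0.4393, -0.3129, 0.1581]
eef_rot: [179.8, -0.4, -4.6]
contact_force: [0.2, -1.9, -0.5]
gripper_width: 0.0077
grasp_force: 31.6
```

```bash
python3 - <<'E'
from h import *
to((.5361,.0589,.15),-4.6)
E
```

```text
turn z -0.0 shift [  66.717  -378.3461    8.0571] rows 9.215059191614598
```

>>> carry_out(moves=[[[0.0056, -0.0315, 0], [0, 0, 0]], [[0.0056, -0.0315, 0], [0, 0, 0]], [[0.0056, -0.0315, 0], [0, 0, 0]], [[0.0056, -0.0315, 0], [0, 0, 0]], [[0.0056, -0.0315, 0], [0, 0, 0]], [[0.0056, -0.0315, 0], [0, 0, 0]], [[0.0056, -0.0315, 0], [0, 0, 0]], [[0.0056, -0.0315, 0], [0, 0, 0]], [[0.0056, -0.0315, 0], [0, 0, 0]], [[0.0056, -0.0315, 0], [0, 0, 0]], [[0.0056, -0.0315, 0], [0, 0, 0]], [[0.0056, -0.0315, 0], [0, 0, 0]]])

```text
clock: 25.88
position: [0.5346, 0.0617, 0.1532]
eef_rot: [180.0, 0.0, -4.6]
contact_force: [0.4, -0.2, -0.0]
gripper_width: 0.0082
grasp_force: 31.7
```

>>> carry_out(moves=[[[0, 0, 0], [0, 0, 0]], [[0, 0, 0], [0, 0, 0]]])

```text
clock: 26.05
position: [0.5347, 0.0616, 0.1531]
eef_rot: [180.0, 0.0, -4.5]
contact_force: [-0.7, -0.8, -0.3]
gripper_width: 0.0079
grasp_force: 31.7
```

```bash
python3 - <<'E'
from h import *
to((.5361,.0589,.038),-4.6)
S=imaging.camera("side")
cv2.imwrite("pics/s4.png",cv2.resize(S["image"][100:310,150:430,::-1],None,fx=2.5,fy=2.5,interpolation=2))
E
```

```text
turn z 0.1 shift [  1.622    2.5358 115.1291] rows 2.7618329573661122
```

View pics/s4.png

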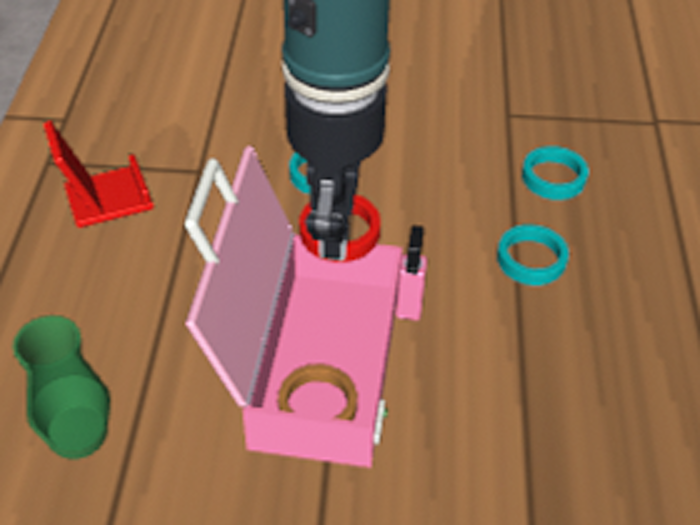

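Wood lies flat at the left of the box at (317,398). Red is held over the right half with its centre slightly towards the front, so I'll correct by 5 mm and lower.

>>> carry_out(moves=[[[0.005, 0.0025, 0.014], [0, 0, 0]], [[0, 0, 0.014], [0, 0, 0]], [[0, 0, 0.014], [0, 0, 0]], [[0, 0, 0.014], [0, 0, 0]], [[0, 0, 0.014], [0, 0, 0]], [[0, 0, 0.012], [0, 0, 0]], [[0, 0, 0.01], [0, 0, 0]], [[0, 0, 0.01], [0, 0, 0]], [[0, 0, 0.007], [0, 0, 0]], [[0, 0, 0.005], [0, 0, 0]], [[0, 0, 0], [0, 0, 0]], [[0, 0, 0], [0, 0, 0]]])

```text
clock: 27.1
position: [0.5396, 0.0573, 0.0393]
eef_rot: [180.0, 0.0, -4.6]
contact_force: [0.2, 0.4, 0.9]
gripper_width: 0.0082
grasp_force: 31.7
```

>>> carry_out(moves=[[[0, 0, 0], [0, 0, 0]], [[0, 0, 0], [0, 0, 0]], [[0, 0, 0], [0, 0, 0]], [[0, 0, 0], [0, 0, 0]], [[0, 0, -0.012], [0, 0, 0]], [[0, 0, -0.015], [0, 0, 0]], [[0, 0, -0.015], [0, 0, 0]], [[0, 0, -0.015], [0, 0, 0]], [[0, 0, -0.015], [0, 0, 0]], [[0, 0, -0.015], [0, 0, 0]], [[0, 0, -0.015], [0, 0, 0]], [[0, 0, -0.015], [0, 0, 0]]], claw=0.35)

```text
clock: 28.1
position: [0.5396, 0.0573, 0.1583]
eef_rot: [-180.0, -0.1, -4.6]
contact_force: [0.3, 0.6, 0.2]
gripper_width: 0.0298
grasp_force: 0.0
```

```bash
python3 - <<'E'
from h import *
T=imaging.camera("top");a,e=ring(T,np.round(proj(T,(.5713,-.3215,.01))),24,129);print(a,e,atz(T,a,.012))
S=imaging.camera("side")
r=np.array((.5711,-.3212)); ty=np.array((-.078,-.997))
g=r-.0315*ty; print(g); to((*g,.12),-4.6)
cv2.imwrite("pics/s5.png",np.hstack([cv2.resize(S["image"][190:310,200:350,::-1],None,fx=2.5,fy=2.5,interpolation=2),cv2.resize(T["image"][180:300,200:350,::-1],None,fx=2.5,fy=2.5,interpolation=2)]))
E
```

```text
(423.4232635498047, 206.7136058807373) [27.4 29.2] [ 0.5712 -0.3208  0.012 ]
[ 0.5736 -0.2898]
turn z -0.0 shift [ 59.338  343.5964  40.4911] rows 8.417880451594488
```

View pics/s5.png

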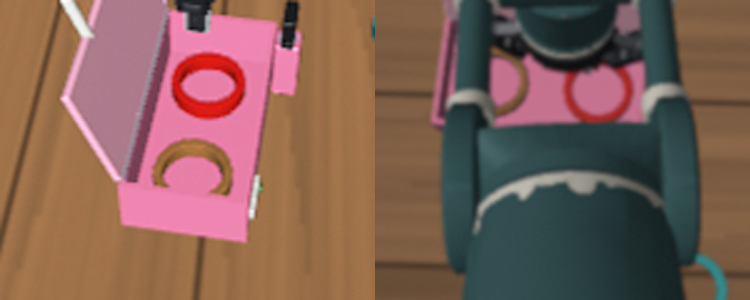

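Wood (193,172) and red (208,85) are both flat inside, with brass still at its place. Next is brass, to be stacked on red.

>>> carry_out(moves=[[[0.005, 0.0286, 0], [0, 0, 0]], [[0.005, 0.0286, 0], [0, 0, 0]], [[0.005, 0.0286, 0], [0, 0, 0]], [[0.005, 0.0286, 0], [0, 0, 0]], [[0.005, 0.0286, 0], [0, 0, 0]], [[0.005, 0.0286, 0], [0, 0, 0]], [[0.005, 0.0286, 0], [0, 0, 0]], [[0.005, 0.0286, 0], [0, 0, 0]], [[0.005, 0.0286, 0.01], [0, 0, 0]], [[0.005, 0.0286, 0.01], [0, 0, 0]], [[0.005, 0.0286, 0.01], [0, 0, 0]], [[0.005, 0.0286, 0.01], [0, 0, 0]]], claw=0.5)

```text
clock: 29.2
position: [0.571, -0.2909, 0.1153]
eef_rot: [-180.0, 0.0, -4.7]
contact_force: [0.1, 0.8, -0.0]
gripper_width: 0.0431
grasp_force: 0.0
```

>>> carry_out(moves=[[[0, 0, 0.012], [0, 0, 0]], [[0, 0, 0.012], [0, 0, 0]], [[0, 0, 0.012], [0, 0, 0]], [[0, 0, 0.012], [0, 0, 0]], [[0, 0, 0], [0, 0, 0]], [[0, 0, 0], [0, 0, 0]]])

```text
clock: 29.7
position: [0.5706, -0.288, 0.0669]
eef_rot: [-179.9, 0.2, -4.6]
contact_force: [-0.0, 0.8, 0.2]
gripper_width: 0.0427
grasp_force: 0.0
```

```bash
python3 - <<'E'
from h import *
to((.5736,-.2898,.0265),-4.6)
S=imaging.camera("side");b,e=ring(S,np.round(proj(S,(.571,-.3215,.01))),18,147);print(b,e,atz(S,b,.008))
E
```

```text
turn z 0.0 shift [ 3.1306  1.5815 40.4364] rows 0.9733376410936443
(280.9617462158203, 136.1585178375244) [18.7 25.1] [ 0.5704 -0.3211  0.008 ]
```

>>> carry_out(moves=[[[0.003, 0.001, 0.01], [0, 0, 0]], [[0, 0, 0.01], [0, 0, 0]], [[0, 0, 0.008], [0, 0, 0]], [[0, 0, 0.007], [0, 0, 0]], [[0, 0, 0.005], [0, 0, 0]], [[0, 0, 0], [0, 0, 0]], [[0, 0, 0], [0, 0, 0]]])

```text
clock: 30.33
position: [0.574, -0.2907, 0.0277]
eef_rot: [-180.0, 0.1, -4.7]
contact_force: [0.4, 0.6, -0.2]
gripper_width: 0.0428
grasp_force: 0.0
```

>>> carry_out(moves=[[[0, 0, 0], [0, 0, 0]], [[0, 0, 0], [0, 0, 0]], [[0, 0, 0], [0, 0, 0]], [[0, 0, 0], [0, 0, 0]], [[0, 0, 0], [0, 0, 0]], [[0, 0, 0], [0, 0, 0]], [[0, 0, 0], [0, 0, 0]]], claw=0, newtons=35)

```text
clock: 30.92
position: [0.5749, -0.2911, 0.029]
eef_rot: [180.0, -0.1, -4.6]
contact_force: [-0.7, -0.2, 2.7]
gripper_width: 0.0083
grasp_force: 38.1
```

>>> carry_out(moves=[[[0, 0, -0.005], [0, 0, 0]], [[0, 0, -0.01], [0, 0, 0]], [[0, 0, -0.01], [0, 0, 0]], [[0, 0, -0.01], [0, 0, 0]], [[0, 0, -0.015], [0, 0, 0]], [[0, 0, -0.015], [0, 0, 0]], [[0, 0, -0.015], [0, 0, 0]], [[0, 0, -0.015], [0, 0, 0]], [[0, 0, -0.015], [0, 0, 0]], [[0, 0, -0.015], [0, 0, 0]], [[0, 0, 0], [0, 0, 0]]])

```text
clock: 31.83
position: [0.5768, -0.2922, 0.1586]
eef_rot: [179.8, -0.4, -4.6]
contact_force: [0.8, 0.0, -0.0]
gripper_width: 0.0081
grasp_force: 37.9
```

```bash
python3 - <<'E'
from h import *
to((.5375,.0575,.15),-4.6)
E
```

```text
turn z -0.0 shift [ -67.2245 -345.4609    8.6345] rows 8.442369447626689
```

>>> carry_out(moves=[[[-0.0055, -0.0288, 0], [0, 0, 0]], [[-0.0055, -0.0288, 0], [0, 0, 0]], [[-0.0055, -0.0288, 0], [0, 0, 0]], [[-0.0055, -0.0288, 0], [0, 0, 0]], [[-0.0055, -0.0288, 0], [0, 0, 0]], [[-0.0055, -0.0288, 0], [0, 0, 0]], [[-0.0055, -0.0288, 0], [0, 0, 0]], [[-0.0055, -0.0288, 0], [0, 0, 0]], [[-0.0055, -0.0288, 0], [0, 0, 0]], [[-0.0055, -0.0288, 0], [0, 0, 0]], [[-0.0055, -0.0288, 0], [0, 0, 0]], [[-0.0055, -0.0288, 0], [0, 0, 0]]])

```text
clock: 32.83
position: [0.536, 0.0603, 0.1533]
eef_rot: [-180.0, -0.0, -4.6]
contact_force: [-0.4, 0.2, -0.5]
gripper_width: 0.0086
grasp_force: 37.9
```

>>> carry_out(moves=[[[0, 0, 0], [0, 0, 0]], [[0, 0, 0], [0, 0, 0]]])

```text
clock: 33.0
position: [0.5362, 0.0602, 0.1532]
eef_rot: [180.0, 0.0, -4.5]
contact_force: [0.6, -0.5, 0.4]
gripper_width: 0.0081
grasp_force: 37.9
```

```bash
python3 - <<'E'
from h import *
to((.5375,.0575,.056),-4.6)
S=imaging.camera("side")
cv2.imwrite("pics/s6.png",cv2.resize(S["image"][150:310,200:360,::-1],None,fx=3,fy=3,interpolation=2))
E
```

```text
turn z 0.1 shift [ 1.5478  2.6186 97.2213] rows 2.332586155216561
```

View pics/s6.png

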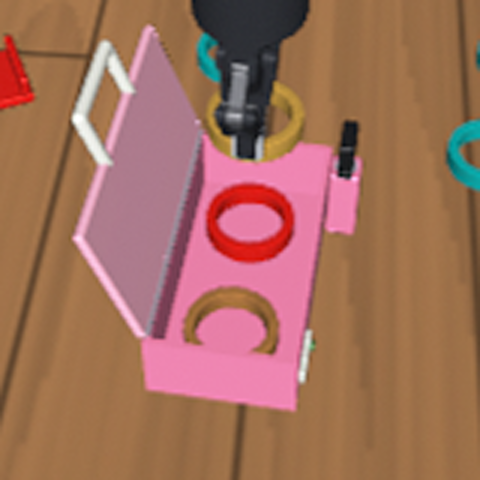

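Brass is held over the box and red sits at crop (250,222). I'll compute red's centre for the stack.

```bash
python3 - <<'E'
from h import *
S=imaging.camera("side")
p=atz(S,(199.5+250.5/3,149.5+222.5/3),.014);q=atz(S,(199.5+256/3,149.5+119/3),.135);print(p,q)
w=atz(S,(199.5+231/3,149.5+325/3),.014);print("wood",w)
E
```

```text
[0.5364 0.0276 0.014 ] [0.533 0.03  0.135]
wood [0.543 0.129 0.014]
```

>>> carry_out(moves=[[[0.003, 0.0025, 0.014], [0, 0, 0]], [[0, 0, 0.014], [0, 0, 0]], [[0, 0, 0.014], [0, 0, 0]], [[0, 0, 0.014], [0, 0, 0]], [[0, 0, 0.012], [0, 0, 0]], [[0, 0, 0.01], [0, 0, 0]], [[0, 0, 0.008], [0, 0, 0]], [[0, 0, 0.006], [0, 0, 0]], [[0, 0, 0.004], [0, 0, 0]], [[0, 0, 0], [0, 0, 0]], [[0, 0, 0], [0, 0, 0]]])

```text
clock: 34.02
position: [0.5396, 0.0562, 0.0575]
eef_rot: [-180.0, -0.0, -4.6]
contact_force: [-0.2, -0.6, -0.9]
gripper_width: 0.0082
grasp_force: 38.0
```

>>> carry_out(moves=[[[0, 0, 0], [0, 0, 0]], [[0, 0, 0], [0, 0, 0]], [[0, 0, 0], [0, 0, 0]], [[0, 0, 0], [0, 0, 0]], [[0, 0, -0.012], [0, 0, 0]], [[0, 0, -0.015], [0, 0, 0]], [[0, 0, -0.015], [0, 0, 0]], [[0, 0, -0.02], [0, 0, 0]], [[0, 0, -0.03], [0, 0, 0]], [[0, 0, -0.04], [0, 0, 0]], [[0, 0, -0.04], [0, 0, 0]], [[0, 0, -0.03], [0, 0, 0]]], claw=0.35)

```text
clock: 35.02
position: [0.5401, 0.0562, 0.2642]
eef_rot: [-180.0, -0.2, -4.6]
contact_force: [0.5, 0.3, -0.1]
gripper_width: 0.0301
grasp_force: 0.0
```

```bash
python3 - <<'E'
from h import *
to((.6405,.0728,.265),85.4); print(state()["qpos"])
S=imaging.camera("side");T=imaging.camera("top")
cv2.imwrite("pics/s7.png",np.hstack([cv2.resize(S["image"][120:310,180:360,::-1],None,fx=2,fy=2,interpolation=2),cv2.resize(T["image"][120:310,180:390,::-1],None,fx=2,fy=2,interpolation=2)]))
E
```

```text
turn z -90.0 shift [24.5646 98.726  -0.8275] rows 2.4397956605136235
[  3.3157   0.1416 107.2877  -0.0003  72.3232  97.9608]
```

View pics/s7.png

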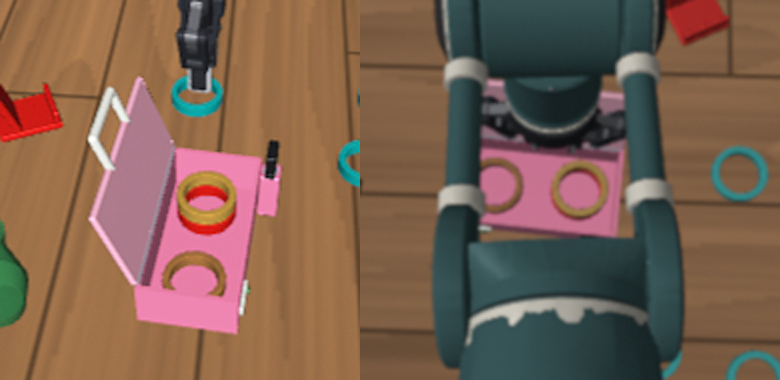

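All three are inside, with brass stacked on red at (207,200) and wood at (195,275). I'll go back to the handle to close the lid.

>>> carry_out(moves=[[[0, 0, 0], [0, 0, -7]], [[0, 0, 0], [0, 0, -7]], [[0, 0, 0], [0, 0, -7]], [[0, 0, 0], [0, 0, -7]], [[0, 0, 0], [0, 0, -7]], [[0, 0, 0], [0, 0, -7]], [[0, 0, 0], [0, 0, -7]], [[0, 0, 0], [0, 0, -7]], [[0, 0, 0], [0, 0, -7]], [[0, 0, 0], [0, 0, -7]], [[0, 0, 0], [0, 0, -7]], [[0, 0, 0], [0, 0, -7]]], claw=0.3)

```text
clock: 36.12
position: [0.5388, 0.0562, 0.2591]
eef_rot: [-179.9, 0.0, 79.7]
contact_force: [0.7, -0.7, -0.5]
gripper_width: 0.0255
grasp_force: 0.0
```

>>> carry_out(moves=[[[0, 0, 0], [0, 0, -6]], [[0.005, 0.0198, 0], [0, 0, 0]], [[0.005, 0.0198, 0], [0, 0, 0]], [[0.005, 0.0198, 0], [0, 0, 0]], [[0.005, 0.0198, 0], [0, 0, 0]], [[0.005, 0.0198, 0], [0, 0, 0]], [[0, 0, 0], [0, 0, 0]], [[0, 0, 0], [0, 0, 0]]])

```text
clock: 36.78
position: [0.6401, 0.0731, 0.2586]
eef_rot: [-179.9, 0.0, 85.4]
contact_force: [0.2, -1.1, 0.4]
gripper_width: 0.0254
grasp_force: 0.0
```

```bash
python3 - <<'E'
from h import *
to((.6405,.0728,.203),85.4)
E
```

```text
turn z -0.0 shift [-0.2751  0.4603 55.5803] rows 1.3329239479516797
```

>>> carry_out(moves=[[[0, 0, 0.012], [0, 0, 0]], [[0, 0, 0.012], [0, 0, 0]], [[0, 0, 0.012], [0, 0, 0]], [[0, 0, 0.01], [0, 0, 0]], [[0, 0, 0.006], [0, 0, 0]], [[0, 0, 0.0035], [0, 0, 0]], [[0, 0, 0], [0, 0, 0]]])

```text
clock: 37.37
position: [0.6392, 0.073, 0.2023]
eef_rot: [-179.9, 0.0, 85.4]
contact_force: [-0.1, 0.3, -0.7]
gripper_width: 0.0256
grasp_force: 0.0
```

>>> carry_out(moves=[[[0, 0, 0], [0, 0, 0]], [[0, 0, 0], [0, 0, 0]], [[0, 0, 0], [0, 0, 0]], [[0, 0, 0], [0, 0, 0]], [[0, 0, 0], [0, 0, 0]], [[0, 0, 0], [0, 0, 0]]], claw=0, newtons=35)

```text
clock: 37.87
position: [0.6403, 0.0731, 0.2043]
eef_rot: [180.0, -0.0, 85.4]
contact_force: [-0.7, 0.6, 0.2]
gripper_width: 0.0087
grasp_force: 34.2
```

>>> carry_out(moves=[[[0, -0.0108, -0.0035], [0, 0, 0]], [[0, -0.0116, -0.0028], [0, 0, 0]], [[0, -0.0117, -0.0019], [0, 0, 0]], [[0, -0.0119, -0.0009], [0, 0, 0]], [[0, -0.0119, 0], [0, 0, 0]], [[0, -0.0119, 0.001], [0, 0, 0]], [[0, -0.0117, 0.0019], [0, 0, 0]], [[0, -0.0115, 0.0029], [0, 0, 0]], [[0, -0.0113, 0.0038], [0, 0, 0]], [[0, -0.0109, 0.0047], [0, 0, 0]], [[0, -0.0105, 0.0055], [0, 0, 0]], [[0, -0.01, 0.0064], [0, 0, 0]]])

```text
clock: 38.87
position: [0.5044, 0.084, 0.1873]
eef_rot: [179.8, 0.0, 85.4]
contact_force: [7.2, -1.4, -5.5]
gripper_width: 0.0085
grasp_force: 34.0
```

```bash
python3 - <<'E'
from h import *
s=state();b=np.array((.5377,.0813));h=b+.055*np.array((.997,-.0767));ex=np.array((.997,-.0767))
d=(s["position"][:2]-h)@ex; z=s["position"][2]-.064; th=np.arctan2(z,-d); print(d,z,np.hypot(d,z),th,s["contact_force"])
t=np.linspace(th,0,13); y=-.148*np.cos(t)-d; zz=.148*np.sin(t)-z; print(np.c_[y,-zz]*1000)
E
```

```text
-0.08844461895387065 0.12334006362936462 0.15177358768241295 0.9486994103234295 [ 7.1636 -1.4182 -5.4946]
[[  2.199    3.0666]
 [ -7.0303  10.2536]
 [-15.6632  18.1471]
 [-23.6457  26.6977]
 [-30.928   35.852 ]
 [-37.4646  45.5528]
 [-43.2147  55.7396]
 [-48.1423  66.3486]
 [-52.2166  77.3137]
 [-55.4122  88.5664]
 [-57.7092 100.0362]
 [-59.0931 111.6516]
 [-59.5554 123.3401]]
```

>>> carry_out(moves=[[[0, -0.0095, 0.0072], [0, 0, 0]], [[0, -0.0089, 0.0079], [0, 0, 0]], [[0, -0.0082, 0.0086], [0, 0, 0]], [[0, -0.0075, 0.0092], [0, 0, 0]], [[0, -0.0067, 0.0098], [0, 0, 0]], [[0, -0.0059, 0.0103], [0, 0, 0]], [[0, -0.0051, 0.0107], [0, 0, 0]], [[0, -0.0042, 0.0111], [0, 0, 0]], [[0, -0.0033, 0.0114], [0, 0, 0]], [[0, -0.0024, 0.0117], [0, 0, 0]], [[0, -0.001, 0.0118], [0, 0, 0]], [[0, 0, 0.0105], [0, 0, 0]]])

```text
clock: 39.87
position: [0.4452, 0.089, 0.0696]
eef_rot: [179.6, -0.0, 85.4]
contact_force: [-6.3, -2.5, 46.0]
gripper_width: 0.0087
grasp_force: 40.4
```

>>> carry_out(moves=[[[0, 0, 0.003], [0, 0, 0]], [[0, 0, 0], [0, 0, 0]], [[0, 0, 0], [0, 0, 0]]])

```text
clock: 40.12
position: [0.4452, 0.0892, 0.0691]
eef_rot: [179.6, -0.0, 85.4]
contact_force: [-5.6, -3.1, 29.9]
gripper_width: 0.0086
grasp_force: 39.2
```

>>> carry_out(moves=[[[0, 0, -0.003], [0, 0, 0]], [[0, 0, 0], [0, 0, 0]], [[0, 0, 0], [0, 0, 0]], [[0, 0, 0], [0, 0, 0]], [[0, 0, -0.01], [0, 0, 0]], [[0, 0, -0.015], [0, 0, 0]], [[0, 0, -0.015], [0, 0, 0]], [[0, 0, -0.015], [0, 0, 0]], [[0, 0, -0.01], [0, 0, 0]], [[0, 0, 0], [0, 0, 0]]], claw=0.3)

```text
clock: 40.95
position: [0.4439, 0.0894, 0.134]
eef_rot: [179.8, -0.1, 85.4]
contact_force: [-0.4, 0.0, 0.2]
gripper_width: 0.0258
grasp_force: 0.0
```

>>> carry_out(moves=[[[0, 0, 0], [0, 0, 0]], [[0, 0, 0], [0, 0, 0]], [[0, 0, 0], [0, 0, 0]], [[0, 0, 0], [0, 0, 0]]], claw=0)

```text
clock: 41.28
position: [0.4415, 0.089, 0.1305]
eef_rot: [-179.9, 0.0, 85.4]
contact_force: [-0.3, 0.9, 1.3]
gripper_width: 0.0001
grasp_force: 0.0
```

```bash
python3 - <<'E'
from h import *
import pickle
S=imaging.camera("side"); O=pickle.load(open("side0.pkl","rb"))
print(state()["position"],np.abs(S["image"].astype(int)-O["image"]).sum(2)[235:285,245:300].mean(), np.abs(np.array(S["position"])-O["position"]).max())
c=lambda I:cv2.resize(I[188:288,240:335,::-1],None,fx=4,fy=4,interpolation=2)
cv2.imwrite("pics/s8.png",np.hstack([c(O["image"]),c(S["image"])]))
to((.445,.0887,.095),85.4)
E
```

```text
[0.4417 0.089  0.1306] 3.184 0.0
turn z -0.0 shift [-0.069   3.3616 35.6299] rows 0.8582292186006824
```

View pics/s8.png

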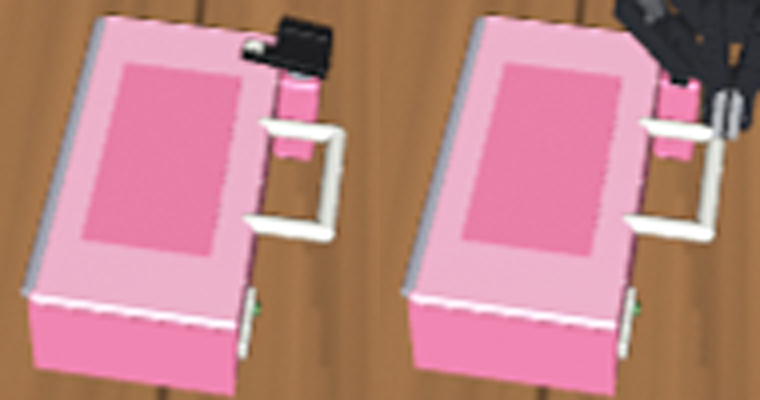

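The lid coincides with its shut picture: handle corner at (332,240) against (712-380,240). One gentle press on the bar to be sure, then back up.

>>> carry_out(moves=[[[0, 0.003, 0.01], [0, 0, 0]], [[0, 0, 0.01], [0, 0, 0]], [[0, 0, 0.01], [0, 0, 0]], [[0, 0, 0.007], [0, 0, 0]], [[0, 0, 0.004], [0, 0, 0]], [[0, 0, 0.002], [0, 0, 0]], [[0, 0, 0.0015], [0, 0, 0]], [[0, 0, 0], [0, 0, 0]], [[0, 0, 0], [0, 0, 0]]])

```text
clock: 42.08
position: [0.4442, 0.0887, 0.0876]
eef_rot: [-179.8, 0.0, 85.4]
contact_force: [-5.8, -2.5, 9.3]
gripper_width: -0.0003
grasp_force: 4.7
```

```bash
python3 - <<'E'
from h import *
to((.464,.0088,.16),84.8)
E
```

```text
turn z 0.6 shift [-77.8123  26.9164 -72.409 ] rows 2.629406345208319
```

>>> carry_out(moves=[[[0, 0, -0.015], [0, 0, 0]], [[0, 0, -0.02], [0, 0, 0]], [[0, 0, -0.02], [0, 0, 0]], [[0, 0, -0.018], [0, 0, 0]], [[-0.013, 0.0045, 0], [0, 0, 0]], [[-0.013, 0.0045, 0], [0, 0, 0]], [[-0.013, 0.0045, 0], [0, 0, 0]], [[-0.013, 0.0045, 0], [0, 0, 0]], [[-0.013, 0.0045, 0], [0, 0, 0]], [[-0.013, 0.0045, 0], [0, 0, 0]], [[0, 0, 0], [0, 0, 0]], [[0, 0, 0], [0, 0, 0]]], claw=0.35)

```text
clock: 43.08
position: [0.466, 0.0087, 0.16]
eef_rot: [-180.0, -0.0, 85.3]
contact_force: [-0.6, 0.1, 0.1]
gripper_width: 0.03
grasp_force: 0.0
```

```bash
python3 - <<'E'
from h import *
to((.464,.0088,.097),84.8)
E
```

```text
turn z 0.5 shift [-0.0781 -2.035  63.0365] rows 1.5124560837151861
```

>>> carry_out(moves=[[[0, -0.002, 0.01], [0, 0, 0]], [[0, 0, 0.012], [0, 0, 0]], [[0, 0, 0.012], [0, 0, 0]], [[0, 0, 0.012], [0, 0, 0]], [[0, 0, 0.01], [0, 0, 0]], [[0, 0, 0.007], [0, 0, 0]], [[0, 0, 0], [0, 0, 0]]])

```text
clock: 43.67
position: [0.4621, 0.0097, 0.095]
eef_rot: [-179.8, 0.0, 85.4]
contact_force: [0.9, 0.2, -0.4]
gripper_width: 0.0295
grasp_force: 0.0
```

>>> carry_out(moves=[[[0, 0, 0], [0, 0, 0]], [[0, 0, 0], [0, 0, 0]], [[0, 0, 0], [0, 0, 0]], [[0, 0, 0], [0, 0, 0]], [[0, 0, 0], [0, 0, 0]], [[0, 0, 0], [0, 0, 0]]], claw=0, newtons=35)

```text
clock: 44.17
position: [0.4639, 0.0093, 0.0973]
eef_rot: [180.0, -0.0, 85.3]
contact_force: [-0.6, 2.2, -0.5]
gripper_width: 0.0113
grasp_force: 39.4
```

>>> carry_out(moves=[[[0, 0, 0], [0, 0, -4.5]], [[0, 0, 0], [0, 0, -4.5]], [[0, 0, 0], [0, 0, -4.5]], [[0, 0, 0], [0, 0, -4.5]], [[0, 0, 0], [0, 0, -4.5]], [[0, 0, 0], [0, 0, -4.5]], [[0, 0, 0], [0, 0, -4.5]], [[0, 0, 0], [0, 0, -4.5]], [[0, 0, 0], [0, 0, -4.5]], [[0, 0, 0], [0, 0, -4.5]], [[0, 0, 0], [0, 0, -4.5]], [[0, 0, 0], [0, 0, -4.5]]])

```text
clock: 45.17
position: [0.4639, 0.0093, 0.0973]
eef_rot: [180.0, -0.0, 139.5]
contact_force: [-0.9, 2.2, -0.7]
gripper_width: 0.0119
grasp_force: 39.6
```

>>> carry_out(moves=[[[0, 0, 0], [0, 0, -4.5]], [[0, 0, 0], [0, 0, -4.5]], [[0, 0, 0], [0, 0, -4.5]], [[0, 0, 0], [0, 0, -4.5]], [[0, 0, 0], [0, 0, -4.5]], [[0, 0, 0], [0, 0, -4.5]], [[0, 0, 0], [0, 0, -4.5]], [[0, 0, 0], [0, 0, -4.5]], [[0, 0, 0], [0, 0, -3]], [[0, 0, 0], [0, 0, 0]], [[0, 0, 0], [0, 0, 0]]])

```text
clock: 46.08
position: [0.4638, 0.0093, 0.0973]
eef_rot: [180.0, -0.0, 178.1]
contact_force: [-2.8, 1.3, 1.6]
gripper_width: 0.0112
grasp_force: 46.1
```

```bash
python3 - <<'E'
from h import *
s=state();print(s["moment"],s["eef_rot"],s["position"],s["qpos"])
E
```

```text
[ 0.3395  0.4238 -0.972 ] [179.9539  -0.0196 178.1474] [0.4638 0.0093 0.0973] [ -1.9623   0.9944 125.4797   0.0573  53.5456 -90.1438]
```

>>> carry_out(moves=[[[0, 0, 0], [0, 0, 0]], [[0, 0, 0], [0, 0, 0]], [[0, 0, 0], [0, 0, 0]], [[0, 0, 0], [0, 0, 0]], [[0, 0, -0.01], [0, 0, 0]], [[0, 0, -0.012], [0, 0, 0]], [[0, 0, -0.012], [0, 0, 0]], [[0, 0, -0.012], [0, 0, 0]], [[0, 0, -0.012], [0, 0, 0]], [[0, 0, -0.012], [0, 0, 0]], [[0, 0, 0], [0, 0, 0]]], claw=0.3)

```text
clock: 47.0
position: [0.4662, 0.009, 0.1706]
eef_rot: [-180.0, 0.3, 178.4]
contact_force: [0.4, -0.0, 0.3]
gripper_width: 0.0255
grasp_force: 0.0
```

```bash
python3 - <<'E'
from h import *
import pickle
to((.4485,.373,.12),state()["eef_rot"][2])
T=pickle.load(open("top0.pkl","rb")); S=pickle.load(open("side0.pkl","rb"))
E
```

```text
turn z -0.0 shift [ 28.0974 363.3293  50.5872] rows 8.822747089652049
```

>>> carry_out(moves=[[[0.0023, 0.0303, 0.004], [0, 0, 0]], [[0.0023, 0.0303, 0.004], [0, 0, 0]], [[0.0023, 0.0303, 0.004], [0, 0, 0]], [[0.0023, 0.0303, 0.004], [0, 0, 0]], [[0.0023, 0.0303, 0.004], [0, 0, 0]], [[0.0023, 0.0303, 0.004], [0, 0, 0]], [[0.0023, 0.0303, 0.004], [0, 0, 0]], [[0.0023, 0.0303, 0.004], [0, 0, 0]], [[0.0023, 0.0303, 0.004], [0, 0, 0]], [[0.0023, 0.0303, 0.004], [0, 0, 0]], [[0.0023, 0.0303, 0.004], [0, 0, 0]], [[0.0023, 0.0303, 0.004], [0, 0, 0]]], claw=0)

```text
clock: 48.0
position: [0.4464, 0.3748, 0.1186]
eef_rot: [-180.0, -0.0, 178.4]
contact_force: [0.2, -0.2, 0.3]
gripper_width: -0.0001
grasp_force: 0.0
```

>>> carry_out(moves=[[[0, 0, 0], [0, 0, 0]], [[0, 0, 0], [0, 0, 0]]])

```text
clock: 48.17
position: [0.4462, 0.3745, 0.1184]
eef_rot: [-180.0, -0.0, 178.5]
contact_force: [0.2, 0.2, -0.1]
gripper_width: 0.0001
grasp_force: 0.0
```

```bash
python3 - <<'E'
from h import *
to((.4485,.373,.07),state()["eef_rot"][2])
T=imaging.camera("top");S=imaging.camera("side")
c=lambda I,x,y,w,h,f:cv2.resize(I[y:y+h,x:x+w,::-1],None,fx=f,fy=f,interpolation=2)
a=c(T["image"],215,180,100,80,4);b=c(S["image"],240,188,100,80,4)
cv2.imwrite("pics/s9.png",np.hstack([a,b]))
E
```

```text
turn z -0.0 shift [-2.2929 -1.4684 48.3921] rows 1.162318553601188
```

View pics/s9.png

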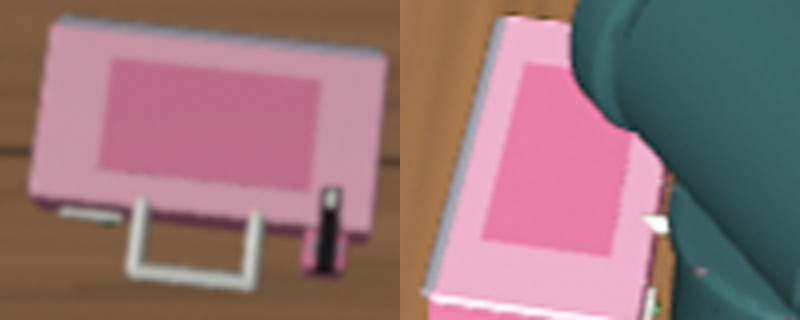

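The button lies across the lid, pivot (325,272) to tip (332,190). I can compute its angle numerically and approach the pedal.

```bash
python3 - <<'E'
from h import *
T=imaging.camera("top")
f=lambda u,v,z:atz(T,((u+.5)/4-.5+215,(v+.5)/4-.5+180),z)
t=f(332,188,.078)-f(325,272,.104)
print(np.degrees(np.arctan2(t[1],t[0])))
# darkest pixels of button: line fit
I=T["image"][220:252,288:306].max(2); p=np.argwhere(I<60)[:,::-1]+(288,220); 
vx,vy,x0,y0=cv2.fitLine(p.astype(np.float32),2,0,.01,.01).ravel(); a=atz(T,(x0,y0),.1);b=atz(T,(x0+8*vx,y0+8*vy),.1);d=(b-a)*np.sign((b-a)[0]);print(len(p),np.degrees(np.arctan2(d[1],d[0])))
E
```

```text
-4.385082589846536
53 -4.483413360692352
```

>>> carry_out(moves=[[[-0.0022, -0.0015, 0.008], [0, 0, 0]], [[0, 0, 0.01], [0, 0, 0]], [[0, 0, 0.01], [0, 0, 0]], [[0, 0, 0.01], [0, 0, 0]], [[0, 0, 0.008], [0, 0, 0]], [[0, 0, 0.004], [0, 0, 0]], [[0, 0, 0.004], [0, 0, 0]], [[0, 0, 0], [0, 0, 0]], [[0, 0, 0], [0, 0, 0]]])

```text
clock: 49.07
position: [0.4491, 0.3718, 0.0652]
eef_rot: [-180.0, 0.0, 178.4]
contact_force: [-0.4, -2.1, 3.2]
gripper_width: 0.0002
grasp_force: 1.2
```

>>> carry_out(moves=[[[0, 0, 0.004], [0, 0, 0]], [[0, 0, 0.004], [0, 0, 0]], [[0, 0, 0.004], [0, 0, 0]], [[0, 0, 0.003], [0, 0, 0]], [[0, 0, 0.003], [0, 0, 0]], [[0, 0, 0.002], [0, 0, 0]]])

```text
clock: 49.57
position: [0.4488, 0.3727, 0.0462]
eef_rot: [179.9, -0.0, 178.3]
contact_force: [-8.8, -3.0, 23.9]
gripper_width: 0.0
grasp_force: 12.1
```

>>> carry_out(moves=[[[0, 0, 0.001], [0, 0, 0]], [[0, 0, 0.001], [0, 0, 0]]])

```text
clock: 49.73
position: [0.4488, 0.3728, 0.046]
eef_rot: [180.0, -0.0, 178.3]
contact_force: [-10.5, -3.7, 29.4]
gripper_width: 0.0004
grasp_force: 14.6
```

>>> carry_out(moves=[[[0, 0, 0], [0, 0, 0]], [[0, 0, 0], [0, 0, 0]], [[0, 0, 0], [0, 0, 0]], [[0, 0, 0], [0, 0, 0]], [[0, 0, 0], [0, 0, 0]], [[0, 0, 0], [0, 0, 0]], [[0, 0, 0], [0, 0, 0]], [[0, 0, 0], [0, 0, 0]], [[0, 0, 0], [0, 0, 0]], [[0, 0, 0], [0, 0, 0]], [[0, 0, 0], [0, 0, 0]], [[0, 0, 0], [0, 0, 0]]])

```text
clock: 50.73
position: [0.4488, 0.3728, 0.0462]
eef_rot: [179.9, -0.0, 178.3]
contact_force: [-9.9, -3.3, 23.8]
gripper_width: 0.0
grasp_force: 11.9
```

>>> carry_out(moves=[[[0, 0, 0], [0, 0, 0]], [[0, 0, 0], [0, 0, 0]], [[0, 0, 0], [0, 0, 0]], [[0, 0, 0], [0, 0, 0]], [[0, 0, 0], [0, 0, 0]], [[0, 0, 0], [0, 0, 0]], [[0, 0, 0], [0, 0, 0]], [[0, 0, 0], [0, 0, 0]], [[0, 0, 0], [0, 0, 0]], [[0, 0, 0], [0, 0, 0]]])

```text
clock: 51.57
position: [0.4488, 0.3728, 0.0462]
eef_rot: [179.9, -0.0, 178.3]
contact_force: [-9.2, -2.9, 22.4]
gripper_width: 0.0001
grasp_force: 11.9
```

>>> carry_out(moves=[[[0, 0, -0.008], [0, 0, 0]], [[0, 0, -0.01], [0, 0, 0]], [[0, 0, -0.012], [0, 0, 0]], [[0, 0, -0.015], [0, 0, 0]], [[0, 0, -0.015], [0, 0, 0]], [[0, 0, -0.02], [0, 0, 0]], [[0, 0, -0.02], [0, 0, 0]], [[0, 0, -0.02], [0, 0, 0]], [[0, 0, -0.02], [0, 0, 0]], [[0, 0, 0], [0, 0, 0]], [[0, 0, 0], [0, 0, 0]]])

```text
clock: 52.48
position: [0.4496, 0.3721, 0.1842]
eef_rot: [179.9, 0.1, 178.3]
contact_force: [-0.3, -0.4, -0.1]
gripper_width: -0.0005
grasp_force: 0.0
```

```bash
python3 - <<'E'
from h import *
import pickle
s=state();print(s["clock"],s["position"],s["contact_force"])
for n in("top","side"):
    c=imaging.camera(n);o=pickle.load(open(n+"0.pkl","rb"))
    D=np.abs(c["image"].astype(int)-o["image"]).sum(2)
    for k,X in(("vase",(.7146,.1687,.03)),("cup",(.6749,.4276,.04)),("stand",(.7278,-.104,.02)),("pedal",(.53,.36,.02)),("pedal_end",(.43,.375,.045)),("box",(.55,.08,.068))):
        x,y=map(int,proj(o,X)); print(n,k,D[y-12:y+12,x-12:x+12].mean().round(1),end="; ")
    print()
E
```

```text
52.4833 [0.4496 0.3721 0.1842] [-0.3361 -0.3933 -0.1277]
top vase 9.9; top cup 7.4; top stand 11.2; top pedal 15.7; top pedal_end 21.1; top box 18.0; 
side vase 3.6; side cup 3.9; side stand 3.9; side pedal 5.5; side pedal_end 4.3; side box 4.6;
```

```bash
python3 -c "
from h import *
print(ticket.sign_off())"
```

```text
the job is handed in; nothing more can be done
None
```

The job is handed in: wood, red and brass (blue was absent) are in the shut box with the turnbutton squarely across, the pedal was held at its stop for about two seconds and released, and the vase, cup and phone stand are unmoved in the side camera view.

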